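# Turn a binding riser plate over for inspection under the light lid

### The arm

A 6-joint arm with a two-finger parallel gripper is mounted at the origin on the work surface. World frame = base frame: x ahead of the robot, y to its left, z up, the work surface at z = 0. Lengths are in m, angles in degrees, forces in N, time in s.
With the tool pointing down it reaches from about 0.35 to 0.875 m from the base axis. Payload 4.2 kg.
Tool frame: the origin (TCP) lies on the centre line of the jaws, within the pads' length; the fingertips stand 25 mm ahead of it and the grasp point (between the pads) lies 6 mm ahead of it; z points along the fingers, y is the line along which they close (so a half turn about z gives the same grasp; the last joint's range is limited). The gripper opens to 87 mm and grips with 3 to 60 N. Pads are 19 mm wide; open, the fingers measure 117 mm over their backs; the gripper's body (75 mm by 190 mm) begins 51 mm behind the grasp point.
Start: joints at [84.316, 22.042, 0.453, 0, -68.411, -14.817], TCP at [0.219, 0.585, 0.218] pointing down, gripper open.
Joint ranges: [-179.83, 179.83], [-69.29, 118.12], [-61.27, 80.66], [-181.25, 117.63], [-171.15, -9.14], [-177.46, 177.46]. Speed limits (degrees/s): [159.86, 159.86, 180, 180, 180, 180].

### API

Orientations are given as a 3x3 rotation matrix whose columns are the frame's x, y, z axes.
In Python, from station import r gives the robot as it stands.
- The arm moves only by the tool move_arm, never from a script. Its argument "series" is a list of rows, each an object with "grip": the opening, from 0 (shut) to 1 (fully open); "xyz": the shift along the tool's x, y, z in mm, a list of three; "angular": the turn, a rotation vector about the tool's x, y, z in rad, a list of three. A call has 1 to 10 rows; each row is the pose to reach, as a shift and turn from the pose commanded when the call began, along the tool's axes at that moment; what a row does not reach only later rows make up. A row lasts 1/10 s, in which the tool goes at most 50 mm and 8.59 degrees, less where a joint would pass 70% of its speed; a pose out of reach is approached as far as the arm can. A call with a gripper value outside its range is refused whole. The fingers move at their own pace and stop on an object; the grip force is fixed at half the most. Time passes only in rows, so rows that repeat a pose let the fingers close. It gives the time, the measured TCP pose, the force, the opening and the grip force at its end, in the units of the state.
- r.sense(): the state, without advancing time (a new reading comes with each control period).
- r.capture(name): name is "scene" or "top" or "wrist"; returns a dict with "img" (400x640x3 uint8, red, green, blue), "camera_matrix" (3x3 intrinsics, pixels), "k1" (the pictures are not rectified: a ray, as slopes to the right and down, at radius r is drawn at 1 + k1 r^2 times it, then the intrinsics apply), "rvec" (rotation vector, rad) and "tvec" (3), from world to camera coordinates, as OpenCV has them; the wrist camera has in their place "hand_eye" (4x4, takes a point from camera to tool coordinates, whose origin is the TCP and whose axes are the flange's). Camera axes: x right, y down, z forward; pixel columns grow to the right and rows downward; lengths in m; the calibration is good to about 2 mm. A picture is of the moment at which its call begins: read the wrist's pose just before it. There is no depth.
- r.finish_job(): hands the job in; it is judged then, once.
The state is a dict: "time_s": time; "joints": joint angles; "joint_velocities": joint speeds; "effort": joint torques, N m; "tcp_pos": TCP position; "ee_rot": TCP orientation; "wrist_force": force on the tool from outside, world axes, zero at the start; "moment": the same for the moment, N m; "gripper_width": opening from 0.0 (shut) to 1.0 (fully open); "gripper_force": force on a finger pad.
Only numpy, scipy, OpenCV 4.12 (cv2) and the standard library are available. Lean on these libraries where they do the work, as an engineer would, in place of code of your own. Each camera call takes 0.05 s, during which the arm holds its last target. There are 200 camera calls.

### The job

Get the ski-binding riser plate ready for inspection: raise the stiff lid of the inspection stand to about 70 degrees from level (60 to 80 is fine) and leave it there, and lay the plate flat in the middle of the stand's dark pad, turned over so that its yellow underside with the brass inserts faces up. Turn and set the plate down under control, never dropping it or letting it topple, and leave the wax block, the stone and the brush where they are.

Things in the scene. Friction and masses are not known exactly. Their poses are not given: they have to be found in the camera images.
- riser: Riser plate, 66 x 56 x 18 mm (x, y, z), a plain solid block of 0.14 kg with rounded edges. Its top is black with three grey tread strips; its underside is yellow with four brass inserts. Origin: centre of the yellow underside; z points out of the black tread face (the centre of the plate is at z = +9 mm). Starts on the bench, tread up; stable when stood on any edge.
- stand: Fixed inspection stand: white base 230 x 210 x 20 mm (x, y, z), origin under the centre of the base on the bench, z up. Its x points from the pad to the hinge. Two red hinge cheeks, 18 mm thick and 30 mm deep in x, reach z = 70 mm at x = +95 mm, y = +-95 mm.
- stand_pad (a point): Centre of the top of the dark square pad with a thin white cross, 100 x 100 mm, 24 mm above the bench, on the stand's base (at stand x = -50 mm). Axes as the stand's.
- lamp_lid (a joint): Angle of the red light lid in rad: 0 is level, over the pad; grows as its near edge rises, up to 1.9. Stiff friction hinge: it stays where it is left; lifting it at the grip takes about 4 N.
- lamp_lid_hinge (a point): Middle of the lid's hinge axis, 60 mm above the bench, 140 mm behind the pad's centre in the stand's +x. The axis lies along the stand's y. The lid panel reaches from 5 to 130 mm from the axis, is 168 mm wide and 12 mm thick, plus low cooling fins (7.5 mm) on top.
- lamp_lid_grip (a point): Point in the yellow grip tab at the middle of the lid's free edge, 160 mm from the hinge axis. The tab sticks out in the plane of the lid from 130 to 175 mm from the axis and is 14 mm wide (along the hinge axis) and 14 mm thick. Axes turn with the lid: -x points from hinge to tab, z out of the lid's upper face.
- wax_block: Bystander: blue wax block 100 x 45 x 26 mm, loose; origin centre of underside.
- stone: Bystander: flat sharpening stone 100 x 30 x 12 mm, aluminium with orange top, loose; origin centre of underside.
- brush: Bystander: bench brush, wooden back over brass bristles, 160 x 50 x 28 mm, loose; origin centre of underside, long along its x.
Not all that is in view belongs to the job. Several things look just like the riser: the one meant starts farthest to the robot's right.

How it is judged:
By the outcome, as a careful person would: the job done as asked, in the order asked, and still so for the second after the job is handed in, with the robot touching nothing.
It also fails if it takes over 72 s, if anything falls off the work surface, if the arm or the gripper's body presses on something with over 40 N, if the wrist force passes 120 N, or if a joint passes its speed limit or range.

## Working session

There is one attempt and no reset: what is moved stays moved. The work goes in short steps, Python scripts to look and compute and a tool call to move; the robot and the scene stay as the last step left them, time stands still between calls to the robot, and variables do not carry over. Pictures are saved under pics/ and viewed, at most 10 in all, crops included, and the job is handed in when it is done.

Besides the shell and the picture viewer there is one more tool, called after "Request:" as name(argument=value, ...), one argument or row to a line, values as JSON. move_arm: Moves the arm, as the interface text tells. Its arguments: {"type":"object","properties":{"series":{"type":"array"}},"required":["series"]}

```bash
mkdir -p pics; ls; python3 - <<'E'
from station import r
import cv2,pickle
d={}
for n in("scene","top"):
    c=r.capture(n);d[n]=c;cv2.imwrite(f"pics/{n}0.png",c["img"][:,:,::-1])
    print(n,c["camera_matrix"],c["k1"],c["rvec"],c["tvec"])
pickle.dump(d,open("c0.pkl","wb"))
print(r.sense())
E
```

```text
pics
scene [[491.28425599   0.         322.1872879 ]
 [  0.         491.28425599 201.47415183]
 [  0.           0.           1.        ]] -0.08624548267820076 [ 1.98951828  0.94986928 -0.526672  ] [-0.23623486 -0.22623856  1.60941745]
top [[375.17324189   0.         319.02778108]
 [  0.         375.17324189 197.77524478]
 [  0.           0.           1.        ]] -0.0238560825037538 [ 2.15226004 -2.17773893  0.13560021] [-0.10512698  0.5654702   0.7650899 ]
{'time_s': 0.1, 'joints': array([ 8.43150444e+01,  2.20878262e+01,  3.88641680e-01, -2.49824707e-02,
       -6.84128222e+01, -1.48158849e+01]), 'joint_velocities': array([-0.0509534 , -0.12401528,  0.22237266,  0.18241569,  0.01278344,
       -0.00846064]), 'effort': array([-3.32805239e-04, -3.91692066e+01,  1.87934089e+01,  4.23188880e+00,
        1.34487619e-02, -6.97620317e-05]), 'tcp_pos': array([0.21868933, 0.58490736, 0.21656145]), 'ee_rot': array([[ 9.36610750e-01, -3.50371156e-01, -5.97093603e-04],
       [-3.50371648e-01, -9.36608819e-01, -1.90507589e-03],
       [ 1.08240507e-04,  1.99351923e-03, -9.99998007e-01]]), 'wrist_force': array([0.32670454, 0.59956704, 0.42146903]), 'moment': array([-0.02518436, -0.00228178, -0.00735604]), 'gripper_force': 0.0, 'gripper_width': 1.0030936748962866}
```

View pics/scene0.png

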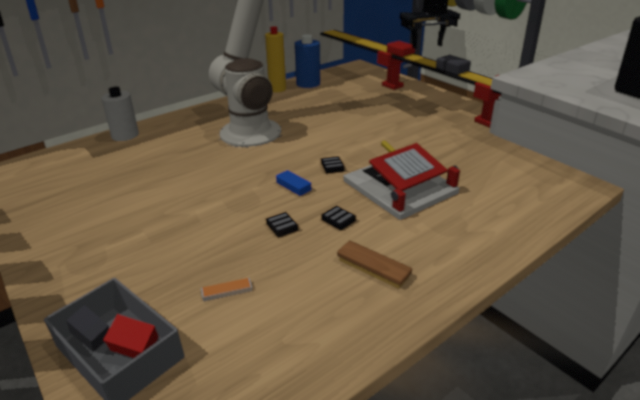

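View pics/top0.png

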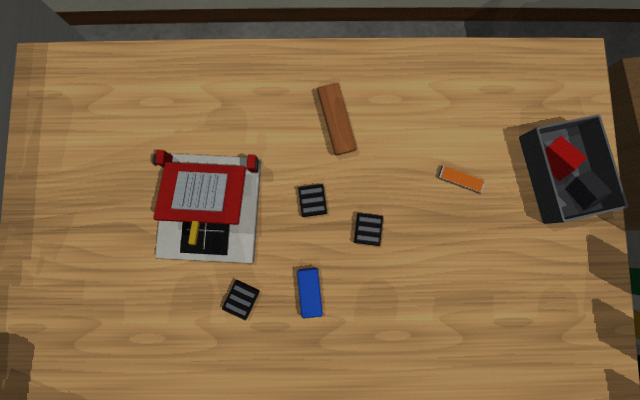

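The top view shows the riser wanted at about (368,229), rightmost. Its look-alikes are at (312,200) and (240,299), and the wax block is at (310,293). The stand is on the left, with the lid partly raised and its yellow tab at about (194,232). The scene view agrees, with the riser at (282,224) and the tab near (388,147).

```bash
cat > h.py <<'E'
import numpy as np,cv2
from scipy.spatial.transform import Rotation as R
def ray(c,p):
    n=cv2.undistortPoints(np.array([[p]],float),c["camera_matrix"],np.array([c["k1"],0,0,0,0.]))[0,0]
    M=cv2.Rodrigues(np.array(c["rvec"],float))[0]; t=np.array(c["tvec"]).ravel()
    d=M.T@np.r_[n,1]; return -M.T@t,d/np.linalg.norm(d)
def plane(c,p,z):
    o,d=ray(c,p); return o+d*(z-o[2])/d[2]
def tri(c1,p1,c2,p2):
    o1,d1=ray(c1,p1);o2,d2=ray(c2,p2)
    s=np.linalg.lstsq(np.c_[d1,-d2],o2-o1,rcond=None)[0]
    a,b=o1+s[0]*d1,o2+s[1]*d2; return (a+b)/2,np.linalg.norm(a-b)
def hsv(i): return cv2.cvtColor(i,cv2.COLOR_RGB2HSV)
def blobs(m,amin=30):
    cs=cv2.findContours(m.astype(np.uint8),cv2.RETR_EXTERNAL,cv2.CHAIN_APPROX_NONE)[0]
    return [c for c in cs if cv2.contourArea(c)>amin]
def delta(p0,R0,p1,R1):
    return np.round(R0.T@(np.array(p1)-p0)*1000,1),np.round(R.from_matrix(R0.T@R1).as_rotvec(),4)
E
python3 - <<'E'
import pickle;from h import *
d=pickle.load(open("c0.pkl","rb"));T,S=d["top"],d["scene"]
H=hsv(T["img"]);V=H[...,2];Sa=H[...,1]
def show(name,cnt,z):
    w=np.array([plane(T,p,z)[:2] for p in cnt[:,0,:]+0.0]).astype(np.float32)
    r=cv2.minAreaRect(w); b=cv2.boxPoints(r)
    print(name,np.round(r[0],4),np.round(r[1],4),round(r[2],1)); return b
m=((V<70)|((Sa<60)&(V<150))); m=cv2.morphologyEx(m.astype(np.uint8),cv2.MORPH_CLOSE,np.ones((3,3)))
mm=np.zeros_like(m)
for n,(x0,y0,x1,y1) in dict(riser=(350,208,388,250),d1=(294,180,330,220),d2=(218,276,264,324)).items():
    k=mm.copy();k[y0:y1,x0:x1]=m[y0:y1,x0:x1]
    show(n,max(blobs(k),key=cv2.contourArea),.018)
for n,lo,hi,z in (("wax",(105,120,60),(125,255,255),.026),):
    show(n,max(blobs(cv2.inRange(H,lo,hi)),key=cv2.contourArea),z)
# yellow tab in both
for n,c,win in(("top",T,(180,205,210,255)),("scene",S,(375,135,405,160))):
    k=cv2.inRange(hsv(c["img"]),(22,120,60),(34,255,255));x0,y0,x1,y1=win
    q=np.zeros_like(k);q[y0:y1,x0:x1]=k[y0:y1,x0:x1]
    ct=np.vstack(blobs(q,3));print(n,"tab",np.round(cv2.boxPoints(cv2.minAreaRect(ct)),1).tolist())
for p in [(156,258),(253,263),(259.5,156)]: print("corner",np.round(plane(T,p,.02),4))
cv2.imwrite("pics/st.png",cv2.resize(np.hstack([T["img"][140:275,140:275],S["img"][130:220,330:465].repeat(1,0) if 0 else cv2.copyMakeBorder(S["img"][130:220,335:470],0,45,0,0,0)])[:,:,::-1],None,fx=2.9,fy=2.9,interpolation=2))
E
```

```text
riser [ 0.4974 -0.2162] [0.0582 0.0654] 82.5
d1 [ 0.5616 -0.0969] [0.067  0.0554] 6.7
d2 [0.3525 0.0564] [0.0577 0.0685] 64.6
wax [ 0.3658 -0.0891] [0.0988 0.0434] 5.4
top tab [[187.60000610351562, 243.60000610351562], [191.5, 220.1999969482422], [199.39999389648438, 221.60000610351562], [195.5, 244.89999389648438]]
scene tab [[380.0, 143.0], [384.0, 139.0], [393.5, 148.5], [389.5, 152.5]]
corner [0.4406 0.2367 0.02  ]
corner [0.428  0.0299 0.02  ]
corner [0.6595 0.0175 0.02  ]
```

View pics/st.png

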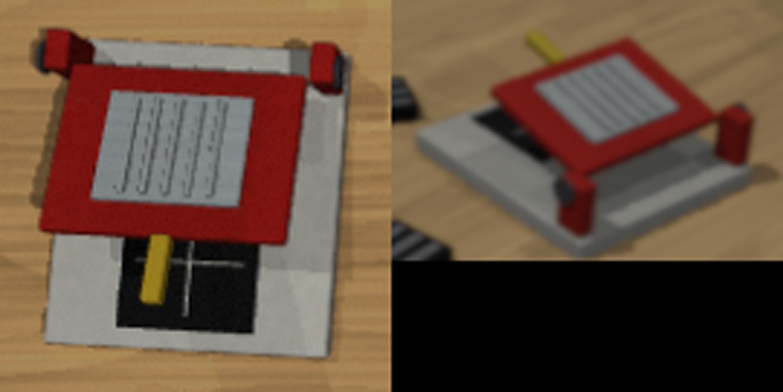

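The crop shows the pad cross at about (205.5,230.7) in the top view. The yellow tab's tip is at about (191.5,244) in the top view and (382,141) in the scene view. The lid is clearly partly raised.

```bash
python3 - <<'E'
import pickle;from h import *
d=pickle.load(open("c0.pkl","rb"));T,S=d["top"],d["scene"]
print("pad",plane(T,(205.5,230.7),.024))
h=np.array([.639,.1214,.06]);u=np.array([.9983,-.058,0])
print("tip",tri(T,(191.5,244.2),S,(382,141)))
# intersect top rays with lid's mid plane y=0 in stand
n=np.array([.058,.9983,0])
for c,p in((T,(191.5,244.2)),(T,(195.5,221)),(S,(382,141))):
    o,dd=ray(c,p)
    # solve for point at radius 175/135 within vertical mid-plane (tip-top)
    q=o+dd*((h-o)@n)/(dd@n); v=q-h; print(q,"r",np.linalg.norm(v),"ang",np.degrees(np.arctan2(v[2],-v@u)))
    t=np.linspace(.3,2.5,40000);Q=o+t[:,None]*dd-h;rr=np.hypot(Q@u,Q[:,2])
    i=np.argmin(abs(rr-.175)+ (abs((Q@n))>.05)); print("  r=175:",Q[i]@n,np.degrees(np.arctan2(Q[i,2],-Q[i]@u)))
E
```

```text
pad [0.49736841 0.13106142 0.024     ]
tip (array([0.46958985, 0.13373123, 0.10562517]), np.float64(0.0009920587188212663))
[0.46930634 0.13125899 0.11185442] r 0.17771330997798918 ang 16.96523284335865
  r=175: 0.003696152478585462 13.425328112941894
[0.51384103 0.12867158 0.09965442] r 0.1314918879830494 ang 17.552384829341136
  r=175: -0.025620748895873825 42.739703177291965
[0.472849   0.13105317 0.1078588 ] r 0.1731756445582971 ang 16.043321842757585
  r=175: 0.0021667562398288705 15.329793231260087
```

```bash
cat >> h.py <<'E'
hin=np.array([.639,.1225,.06]);u=np.array([.9983,-.058,0]);n=np.array([.058,.9983,0]);Z=np.array([0,0,1.])
def lidpose(a,pitch,back=.006,r=.160):
    a,pitch=np.radians([a,pitch]); g=hin+r*(-np.cos(a)*u+np.sin(a)*Z)
    z=np.cos(pitch)*u-np.sin(pitch)*Z;y=-n;x=np.cross(y,z)
    return g-back*z,np.c_[x,y,z]
E
python3 - <<'E'
from h import *;from station import r
s=r.sense();p,Rm=s["tcp_pos"],s["ee_rot"]
P,Q=lidpose(15.5,55,.086);print(P);print(delta(p,Rm,P,Q))
E
```

```text
[0.43583752 0.13430349 0.17320522]
(array([361.3, 345.9,  44.1]), array([ 0.0935,  0.6064, -0.2899]))
```

Request:
move_arm(
  series=[
    {"grip":1,"xyz":[361,346,44],"angular":[0.093,0.606,-0.29]},
    {"grip":1,"xyz":[361,346,44],"angular":[0.093,0.606,-0.29]},
    {"grip":1,"xyz":[361,346,44],"angular":[0.093,0.606,-0.29]},
    {"grip":1,"xyz":[361,346,44],"angular":[0.093,0.606,-0.29]},
    {"grip":1,"xyz":[361,346,44],"angular":[0.093,0.606,-0.29]},
    {"grip":1,"xyz":[361,346,44],"angular":[0.093,0.606,-0.29]},
    {"grip":1,"xyz":[361,346,44],"angular":[0.093,0.606,-0.29]},
    {"grip":1,"xyz":[361,346,44],"angular":[0.093,0.606,-0.29]},
    {"grip":1,"xyz":[361,346,44],"angular":[0.093,0.606,-0.29]},
    {"grip":1,"xyz":[361,346,44],"angular":[0.093,0.606,-0.29]},
  ],
)

```text
time_s: 1.1
tcp_pos: [0.4429, 0.1544, 0.1976]
ee_rot: [[0.829, -0.062, 0.556], [-0.049, -0.998, -0.038], [0.558, 0.004, -0.83]]
wrist_force: [1.5, 0.4, 0.4]
gripper_width: 0.999
gripper_force: 0.0
```

```bash
cat >> h.py <<'E'
def wcam(c,s):
    "wrist capture -> pseudo fixed camera"
    T=np.eye(4);T[:3,:3]=s["ee_rot"];T[:3,3]=s["tcp_pos"];W=np.linalg.inv(T@np.array(c["hand_eye"]))
    return dict(c,rvec=cv2.Rodrigues(W[:3,:3])[0],tvec=W[:3,3])
E
python3 - <<'E'
from h import *;from station import r;import pickle
s=r.sense();p,Rm=s["tcp_pos"],s["ee_rot"]
c=r.capture("wrist");c=wcam(c,s);pickle.dump(c,open("w1.pkl","wb"));cv2.imwrite("pics/w1.png",c["img"][:,:,::-1])
k=cv2.inRange(hsv(c["img"]),(22,120,60),(34,255,255))
for b in blobs(k):print(np.round(cv2.boxPoints(cv2.minAreaRect(b))).tolist())
print(s["joints"],p,c["hand_eye"])
P,Q=lidpose(15.5,55,.086);print(delta(p,Rm,P,Q))
E
```

```text
[[338.0, 186.0], [364.0, 186.0], [364.0, 238.0], [338.0, 238.0]]
[ 40.72557903  -4.75755469 -61.18300146  71.83641842 -24.3732266
 -19.11120114] [0.44292667 0.15443573 0.19756235] [[-1.79345090e-04 -9.62669834e-01 -2.70678330e-01  7.47919477e-02]
 [ 9.99999946e-01 -2.47381237e-04  2.17237095e-04  5.86555105e-04]
 [-2.76088338e-04 -2.70678276e-01  9.62669826e-01 -1.67158401e-01]
 [ 0.00000000e+00  0.00000000e+00  0.00000000e+00  1.00000000e+00]]
(array([-18.5,  20.4,  17. ]), array([ 0.0061,  0.0193, -0.001 ]))
```

View pics/w1.png

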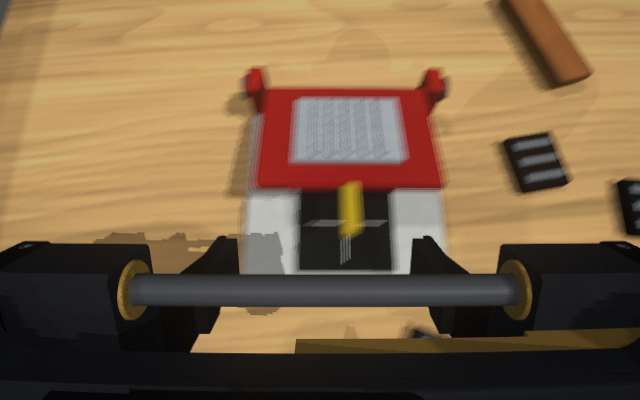

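The wrist view shows the tab at about (351,186–238), over the pad, with its tip near row 238. Joint 3 is at its limit, so I need a steeper tool.

```bash
python3 - <<'E'
from h import *;from station import r;import pickle
s=r.sense();p,Rm=s["tcp_pos"],s["ee_rot"]
c=pickle.load(open("w1.pkl","rb"));T=pickle.load(open("c0.pkl","rb"))["top"]
print(tri(c,(350,237),T,(191.5,244.2)))
P,Q=lidpose(15.5,75,.066);print(P,delta(p,Rm,P,Q))
E
```

```text
(array([0.46927524, 0.13171997, 0.11041054]), np.float64(6.234147141807883e-05))
[0.46802822 0.13243325 0.16650924] (array([ 2.7, 11.1, 38.9]), array([ 0.015 , -0.3288, -0.0182]))
```

Request:
move_arm(
  series=[
    {"grip":0.6,"xyz":[3,11,0],"angular":[0.015,-0.329,-0.018]},
    {"grip":0.6,"xyz":[3,11,10],"angular":[0.015,-0.329,-0.018]},
    {"grip":0.6,"xyz":[3,11,39],"angular":[0.015,-0.329,-0.018]},
    {"grip":0.6,"xyz":[3,11,39],"angular":[0.015,-0.329,-0.018]},
    {"grip":0.6,"xyz":[3,11,39],"angular":[0.015,-0.329,-0.018]},
    {"grip":0.6,"xyz":[3,11,39],"angular":[0.015,-0.329,-0.018]},
  ],
)

```text
time_s: 1.75
tcp_pos: [0.4663, 0.144, 0.1654]
ee_rot: [[0.965, -0.042, 0.257], [-0.04, -0.999, -0.01], [0.257, -0.001, -0.966]]
wrist_force: [0.4, 0.1, 0.8]
gripper_width: 0.617
gripper_force: 0.0
```

```bash
python3 - <<'E'
from h import *;from station import r;import pickle
s=r.sense();p,Rm=s["tcp_pos"],s["ee_rot"];print(p,s["joints"])
P,Q=lidpose(16,75,.006);print(P,delta(p,Rm,P,Q))
E
```

```text
[0.46634549 0.14396166 0.16539134] [ 42.47480588   4.71546683 -39.11851978  17.62057735 -36.75777271
  31.83647557]
[0.48390932 0.13151058 0.10989753] (array([ 3.2, 11.7, 58.3]), array([-0.0048,  0.0014,  0.0156]))
```

Request:
move_arm(
  series=[
    {"grip":0.6,"xyz":[3,12,10],"angular":[0,0,0.015]},
    {"grip":0.6,"xyz":[3,12,30],"angular":[0,0,0.015]},
    {"grip":0.6,"xyz":[3,12,45],"angular":[0,0,0.015]},
    {"grip":0.6,"xyz":[3,12,58],"angular":[0,0,0.015]},
    {"grip":0.6,"xyz":[3,12,58],"angular":[0,0,0.015]},
    {"grip":0.6,"xyz":[3,12,58],"angular":[0,0,0.015]},
  ],
)

```text
time_s: 2.35
tcp_pos: [0.4822, 0.13, 0.1104]
ee_rot: [[0.965, -0.055, 0.257], [-0.054, -0.999, -0.011], [0.258, -0.003, -0.966]]
wrist_force: [-0.7, 0.6, 1.3]
gripper_width: 0.599
gripper_force: 0.0
```

```bash
python3 - <<'E'
from h import *;from station import r;import pickle
s=r.sense();p,Rm=s["tcp_pos"],s["ee_rot"];print(p,s["joints"])
P,Q=lidpose(16,75,.006);print(P,delta(p,Rm,P,Q))
c=r.capture("wrist");cv2.imwrite("pics/w2.png",c["img"][:,:,::-1])
E
```

```text
[0.48218775 0.12997767 0.11039775] [ 38.76990808  10.15722405 -43.82145231  22.4237665  -26.43252983
  28.77068704]
[0.48390932 0.13151058 0.10989753] (array([ 1.4, -1.6,  0.9]), array([-0.0039,  0.0012,  0.0025]))
```

View pics/w2.png

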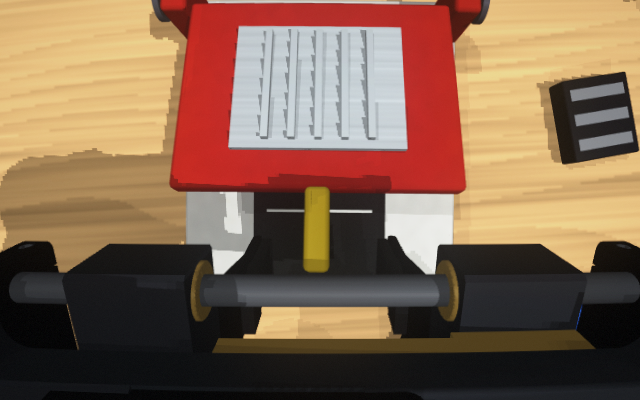

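The tab at about (316,190–270) is centred between the fingers. Closing.

Request:
move_arm(
  series=[
    {"grip":0,"xyz":[0,0,0],"angular":[0,0,0]},
    {"grip":0,"xyz":[0,0,0],"angular":[0,0,0]},
    {"grip":0,"xyz":[0,0,0],"angular":[0,0,0]},
    {"grip":0,"xyz":[0,0,0],"angular":[0,0,0]},
    {"grip":0,"xyz":[0,0,0],"angular":[0,0,0]},
    {"grip":0,"xyz":[0,0,0],"angular":[0,0,0]},
    {"grip":0,"xyz":[0,0,0],"angular":[0,0,0]},
  ],
)

```text
time_s: 3.1
tcp_pos: [0.4828, 0.1303, 0.1104]
ee_rot: [[0.965, -0.055, 0.258], [-0.054, -0.998, -0.01], [0.258, -0.004, -0.966]]
wrist_force: [-0.0, -1.0, -0.3]
gripper_width: 0.06
gripper_force: 0.0
```

```bash
python3 - <<'E'
from h import *;from station import r;import pickle
s=r.sense();print(s["gripper_width"],s["gripper_force"],s["wrist_force"])
p0,R0=lidpose(16,75)
for k in range(1,11):
    P,Q=lidpose(16+k*3,75+k*.9);print(*[x.tolist() for x in delta(p0,R0,P,Q)])
p0,R0=lidpose(46,84)
print()
for k in range(1,11):
    P,Q=lidpose(46+k*2.7,84+k*.6);print(*[x.tolist() for x in delta(p0,R0,P,Q)])
E
```

```text
0.060061677432592754 0.0 [-0.03064331 -1.02917724 -0.26714347]
[4.6, 0.0, -7.1] [-0.0, -0.0157, 0.0]
[9.6, -0.0, -13.9] [-0.0, -0.0314, -0.0]
[14.9, 0.0, -20.4] [0.0, -0.0471, 0.0]
[20.5, 0.0, -26.7] [-0.0, -0.0628, 0.0]
[26.5, 0.0, -32.7] [-0.0, -0.0785, 0.0]
[32.7, 0.0, -38.3] [-0.0, -0.0942, 0.0]
[39.3, 0.0, -43.6] [-0.0, -0.11, 0.0]
[46.1, 0.0, -48.6] [-0.0, -0.1257, -0.0]
[53.2, 0.0, -53.2] [0.0, -0.1414, 0.0]
[60.5, 0.0, -57.5] [-0.0, -0.1571, -0.0]

[6.1, 0.0, -4.5] [-0.0, -0.0105, 0.0]
[12.4, -0.0, -8.7] [-0.0, -0.0209, 0.0]
[18.9, -0.0, -12.6] [-0.0, -0.0314, -0.0]
[25.6, 0.0, -16.2] [-0.0, -0.0419, 0.0]
[32.5, 0.0, -19.5] [0.0, -0.0524, 0.0]
[39.5, 0.0, -22.5] [0.0, -0.0628, -0.0]
[46.6, -0.0, -25.1] [-0.0, -0.0733, -0.0]
[53.8, 0.0, -27.4] [-0.0, -0.0838, -0.0]
[61.2, 0.0, -29.3] [-0.0, -0.0942, 0.0]
[68.6, 0.0, -30.9] [0.0, -0.1047, 0.0]
```

```bash
python3 - <<'E'
from h import *;from station import r;import pickle
s=r.sense()
c=r.capture("wrist");t=r.capture("top");q=r.capture("scene")
pickle.dump((wcam(c,s),t,q),open("c3.pkl","wb"))
a=c["img"][100:400,120:520];b=cv2.resize(t["img"][150:270,140:300],(400,300));d=cv2.resize(q["img"][100:220,320:480],(400,300))
cv2.imwrite("pics/w3.png",np.vstack([np.hstack([a,b]),np.hstack([d,d*0])])[:,:,::-1])
E
```

```text
(no output)
```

View pics/w3.png

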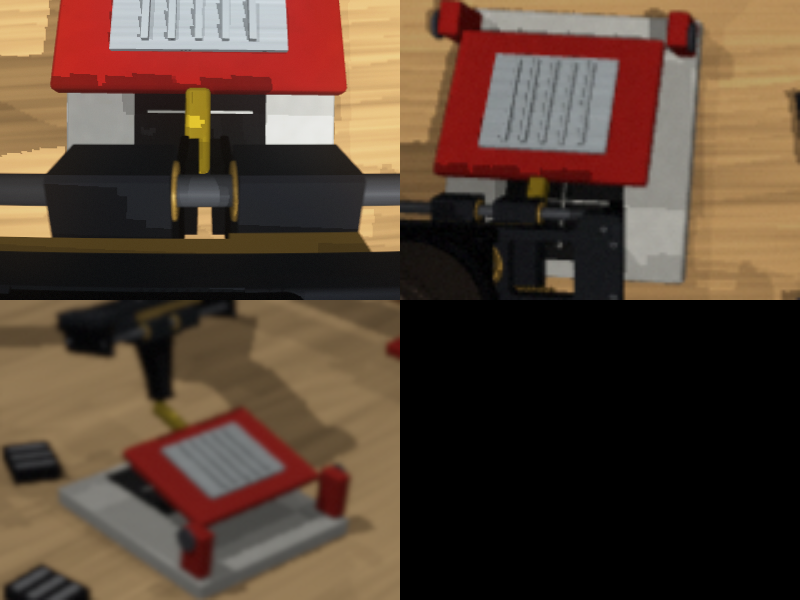

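The jaws closed just above the tab's end, so the tab is lower or further ahead than I estimated. I'll re-triangulate from the steady view.

```bash
python3 - <<'E'
from h import *;import pickle
w,t,q=pickle.load(open("c3.pkl","rb"));d=pickle.load(open("c0.pkl","rb"));T,S=d["top"],d["scene"]
X=lambda P:(np.round(P[0],4),round(P[1]*1000,1))
print("root w-T",X(tri(w,(317.5,188.5),T,(195.5,221))))
print("tip w-T",X(tri(w,(316,271),T,(191.5,244.2))))
print("tip T-S",X(tri(T,(191.5,244.2),S,(382,141))))
# lid near corners & hinge cheeks: red contours
H=hsv(w["img"]);k=cv2.inRange(H,(0,150,60),(6,255,255))|cv2.inRange(H,(174,150,60),(180,255,255))
b=max(blobs(k),key=cv2.contourArea)[:,0];print("w corners",b[np.argmax(b[:,1]-b[:,0])],b[np.argmax(b[:,1]+b[:,0])])
H=hsv(T["img"]);k=cv2.inRange(H,(0,150,60),(6,255,255))|cv2.inRange(H,(174,150,60),(180,255,255));k[:,300:]=0
b=max(blobs(k),key=cv2.contourArea)[:,0];print("T corners",b[np.argmax(b[:,1]-b[:,0])],b[np.argmax(b[:,1]+b[:,0])])
print("L",X(tri(w,(170.,189),T,(155,220.5))),"R",X(tri(w,(466.,191.),T,(239,222.5))))
print(w["tvec"])
E
```

```text
root w-T (array([0.5156, 0.1319, 0.0894]), np.float64(2.3))
tip w-T (array([0.4701, 0.1355, 0.0971]), np.float64(2.0))
tip T-S (array([0.4696, 0.1337, 0.1056]), np.float64(1.0))
w corners [171 187] [464 191]
T corners [154 219] [237 223]
L (array([0.5188, 0.215 , 0.0884]), np.float64(6.9)) R (array([0.5106, 0.0463, 0.0897]), np.float64(0.0))
[0.15660211 0.50005845 0.2973628 ]
```

```bash
sed -i 's/^hin=.*/hin=np.array([.641,.1225,.06]);u=np.array([.9983,-.058,0]);n=np.array([.058,.9983,0]);Z=np.array([0,0,1.])/' h.py; python3 - <<'E'
from h import *;from station import r
s=r.sense();P,Q=lidpose(10,75,.004);print(P,delta(s["tcp_pos"],s["ee_rot"],P,Q))
E
```

```text
[0.48266511 0.13169906 0.09164741] (array([-5. , -1.3, 18. ]), array([-0.0047,  0.001 ,  0.0018]))
```

Request:
move_arm(
  series=[
    {"grip":0.5,"xyz":[0,0,0],"angular":[0,0,0]},
    {"grip":0.5,"xyz":[0,0,0],"angular":[0,0,0]},
    {"grip":0.5,"xyz":[0,0,0],"angular":[0,0,0]},
    {"grip":0.5,"xyz":[-3,-1,0],"angular":[0,0,0]},
    {"grip":0.5,"xyz":[-5,-1,10],"angular":[0,0,0]},
    {"grip":0.5,"xyz":[-5,-1,18],"angular":[0,0,0]},
    {"grip":0.5,"xyz":[-5,-1,18],"angular":[0,0,0]},
    {"grip":0.5,"xyz":[-5,-1,18],"angular":[0,0,0]},
  ],
)

```text
time_s: 4.05
tcp_pos: [0.4826, 0.1312, 0.0915]
ee_rot: [[0.965, -0.055, 0.257], [-0.054, -0.998, -0.011], [0.257, -0.004, -0.966]]
wrist_force: [0.9, -0.3, 0.3]
gripper_width: 0.492
gripper_force: 0.0
```

Request:
move_arm(
  series=[
    {"grip":0,"xyz":[0,0,0],"angular":[0,0,0]},
    {"grip":0,"xyz":[0,0,0],"angular":[0,0,0]},
    {"grip":0,"xyz":[0,0,0],"angular":[0,0,0]},
    {"grip":0,"xyz":[0,0,0],"angular":[0,0,0]},
    {"grip":0,"xyz":[0,0,0],"angular":[0,0,0]},
    {"grip":0,"xyz":[0,0,0],"angular":[0,0,0]},
    {"grip":0,"xyz":[0,0,0],"angular":[0,0,0]},
  ],
)

```text
time_s: 4.75
tcp_pos: [0.4833, 0.1342, 0.0921]
ee_rot: [[0.964, -0.052, 0.26], [-0.052, -0.999, -0.005], [0.26, -0.009, -0.965]]
wrist_force: [-5.9, 9.2, -0.5]
gripper_width: 0.159
gripper_force: 30.0
```

```bash
python3 - <<'E'
from h import *;from station import r
s=r.sense();print(s["gripper_width"],s["gripper_force"],s["wrist_force"],s["tcp_pos"])
for a,b in((10,75),(42,83)):
    p0,R0=lidpose(a,b,.004)
    for k in range(1,11):
        P,Q=lidpose(a+k*3.2,b+k*.8,.004);print(*[x.tolist() for x in delta(p0,R0,P,Q)])
E
```

```text
0.15944957181364172 29.965640008449554 [-5.94540752  9.21191138 -0.47172565] [0.48325463 0.13416323 0.09206892]
[4.1, 0.0, -8.0] [-0.0, -0.014, -0.0]
[8.6, 0.0, -15.7] [-0.0, -0.0279, -0.0]
[13.5, 0.0, -23.2] [-0.0, -0.0419, 0.0]
[18.8, 0.0, -30.4] [0.0, -0.0558, 0.0]
[24.5, 0.0, -37.3] [0.0, -0.0698, 0.0]
[30.6, 0.0, -43.9] [-0.0, -0.0838, -0.0]
[37.1, 0.0, -50.1] [-0.0, -0.0977, 0.0]
[43.9, 0.0, -56.0] [-0.0, -0.1117, -0.0]
[51.0, 0.0, -61.5] [-0.0, -0.1257, -0.0]
[58.4, 0.0, -66.5] [-0.0, -0.1396, -0.0]
[7.0, 0.0, -5.7] [0.0, -0.014, 0.0]
[14.2, 0.0, -10.9] [0.0, -0.0279, 0.0]
[21.8, -0.0, -15.8] [-0.0, -0.0419, -0.0]
[29.6, 0.0, -20.2] [0.0, -0.0558, 0.0]
[37.6, -0.0, -24.2] [0.0, -0.0698, 0.0]
[45.9, -0.0, -27.8] [-0.0, -0.0838, -0.0]
[54.3, 0.0, -30.9] [-0.0, -0.0977, -0.0]
[62.9, 0.0, -33.5] [-0.0, -0.1117, -0.0]
[71.7, -0.0, -35.6] [-0.0, -0.1257, -0.0]
[80.5, 0.0, -37.2] [-0.0, -0.1396, 0.0]
```

Request:
move_arm(
  series=[
    {"grip":0,"xyz":[4.1,-2,-8],"angular":[0,-0.014,0]},
    {"grip":0,"xyz":[8.6,-3,-15.7],"angular":[0,-0.028,0]},
    {"grip":0,"xyz":[13.5,-3,-23.2],"angular":[0,-0.042,0]},
    {"grip":0,"xyz":[18.8,-3,-30.4],"angular":[0,-0.056,0]},
    {"grip":0,"xyz":[24.5,-3,-37.3],"angular":[0,-0.07,0]},
    {"grip":0,"xyz":[30.6,-3,-43.9],"angular":[0,-0.084,0]},
    {"grip":0,"xyz":[37.1,-3,-50.1],"angular":[0,-0.098,0]},
    {"grip":0,"xyz":[43.9,-3,-56],"angular":[0,-0.112,0]},
    {"grip":0,"xyz":[51,-3,-61.5],"angular":[0,-0.126,0]},
    {"grip":0,"xyz":[58.4,-3,-66.5],"angular":[0,-0.14,0]},
  ],
)

```text
time_s: 5.75
tcp_pos: [0.5222, 0.1318, 0.1686]
ee_rot: [[0.991, -0.056, 0.118], [-0.056, -0.998, -0.002], [0.118, -0.004, -0.993]]
wrist_force: [8.7, 0.3, -14.7]
gripper_width: 0.154
gripper_force: 30.0
```

Request:
move_arm(
  series=[
    {"grip":0,"xyz":[7,0,-5.7],"angular":[0,-0.014,0]},
    {"grip":0,"xyz":[14.2,0,-10.9],"angular":[0,-0.028,0]},
    {"grip":0,"xyz":[21.8,0,-15.8],"angular":[0,-0.042,0]},
    {"grip":0,"xyz":[29.6,0,-20.2],"angular":[0,-0.056,0]},
    {"grip":0,"xyz":[37.6,0,-24.2],"angular":[0,-0.07,0]},
    {"grip":0,"xyz":[45.9,0,-27.8],"angular":[0,-0.084,0]},
    {"grip":0,"xyz":[54.3,0,-30.9],"angular":[0,-0.098,0]},
    {"grip":0,"xyz":[62.9,0,-33.5],"angular":[0,-0.112,0]},
    {"grip":0,"xyz":[71.7,0,-35.6],"angular":[0,-0.126,0]},
    {"grip":0,"xyz":[71.7,0,-35.6],"angular":[0,-0.126,0]},
  ],
)

```text
time_s: 6.75
tcp_pos: [0.5878, 0.1275, 0.2114]
ee_rot: [[0.998, -0.057, -0.012], [-0.057, -0.998, 0.003], [-0.012, -0.002, -1.0]]
wrist_force: [2.1, -0.5, -11.7]
gripper_width: 0.155
gripper_force: 30.0
```

```bash
python3 - <<'E'
from h import *;from station import r
s=r.sense();g=s["tcp_pos"]+.004*s["ee_rot"][:,2]-hin
print(s["tcp_pos"],s["wrist_force"],np.hypot(g@u,g[2]),np.degrees(np.arctan2(g[2],-g@u)),s["joints"])
E
```

```text
[0.5877913  0.12750656 0.21140619] [  2.13427524  -0.53972377 -11.72229164] 0.15679965441380228 70.06741081620899 [ 27.40259627  20.31897685  -2.89222179  -0.49227721 -67.29648752
  59.53261126]
```

Request:
move_arm(
  series=[
    {"grip":0.5,"xyz":[0,0,0],"angular":[0,0,0]},
    {"grip":0.5,"xyz":[0,0,0],"angular":[0,0,0]},
    {"grip":0.5,"xyz":[0,0,0],"angular":[0,0,0]},
    {"grip":0.5,"xyz":[0,0,0],"angular":[0,0,0]},
    {"grip":0.5,"xyz":[0,0,-20],"angular":[0,0,0]},
    {"grip":0.5,"xyz":[-10,0,-50],"angular":[0,0,0]},
    {"grip":1,"xyz":[-20,0,-80],"angular":[0,0,0]},
    {"grip":1,"xyz":[-20,0,-80],"angular":[0,0,0]},
  ],
)

```text
time_s: 7.55
tcp_pos: [0.5707, 0.1293, 0.3017]
ee_rot: [[0.999, -0.054, 0.007], [-0.054, -0.999, 0.008], [0.006, -0.008, -1.0]]
wrist_force: [-0.4, 0.1, 0.5]
gripper_width: 0.604
gripper_force: 0.0
```

```bash
cat >> h.py <<'E'
def tpose(tip,yaw,th,back=.025):
    "tool with y=-e (e at yaw deg), tilted th deg about e (pointing to +s); tip = fingertip point"
    a,t=np.radians([yaw,th]);e=np.array([np.cos(a),np.sin(a),0]);s=np.array([-np.sin(a),np.cos(a),0])
    z=-np.cos(t)*Z+np.sin(t)*s;y=-e
    return np.array(tip)-back*z,np.c_[np.cross(y,z),y,z]
E
python3 - <<'E'
from h import *;from station import r
s=r.sense();P,Q=tpose((.4974,-.2162,.115),-7.5,0);print(s["tcp_pos"],P,delta(s["tcp_pos"],s["ee_rot"],P,Q))
E
```

```text
[0.57074263 0.12932074 0.30169526] [ 0.4974 -0.2162  0.14  ] (array([-55.6, 350.3, 158.4]), array([-0.0115,  0.0023,  1.6479]))
```

Request:
move_arm(
  series=[
    {"grip":1,"xyz":[-56,350,20],"angular":[0,0,1.648]},
    {"grip":1,"xyz":[-56,350,20],"angular":[0,0,1.648]},
    {"grip":1,"xyz":[-56,350,40],"angular":[0,0,1.648]},
    {"grip":1,"xyz":[-56,350,60],"angular":[0,0,1.648]},
    {"grip":1,"xyz":[-56,350,100],"angular":[0,0,1.648]},
    {"grip":1,"xyz":[-56,350,130],"angular":[0,0,1.648]},
    {"grip":1,"xyz":[-56,350,158],"angular":[0,0,1.648]},
    {"grip":1,"xyz":[-56,350,158],"angular":[0,0,1.648]},
    {"grip":1,"xyz":[-56,350,158],"angular":[0,0,1.648]},
    {"grip":1,"xyz":[-56,350,158],"angular":[0,0,1.648]},
  ],
)

```text
time_s: 8.55
tcp_pos: [0.4914, -0.2181, 0.1339]
ee_rot: [[0.007, -1.0, -0.009], [-1.0, -0.007, 0.005], [-0.005, 0.009, -1.0]]
wrist_force: [0.5, -0.3, 0.2]
gripper_width: 0.997
gripper_force: 0.0
```

```bash
python3 - <<'E'
from h import *;from station import r
s=r.sense();P,Q=tpose((.4974,-.2162,.115),-7.5,0);print(s["tcp_pos"],s["joints"],delta(s["tcp_pos"],s["ee_rot"],P,Q))
E
```

```text
[ 0.49141726 -0.21809605  0.13385409] [ -6.77694444  18.36755916 -18.11653694  -0.27612762 -54.06168436
   7.34139007] (array([-1.9, -5.9, -6.2]), array([0.0093, 0.0044, 0.1379]))
```

Request:
move_arm(
  series=[
    {"grip":1,"xyz":[-2,-6,-6],"angular":[0.009,0.004,0.138]},
    {"grip":1,"xyz":[-2,-6,-6],"angular":[0.009,0.004,0.138]},
    {"grip":1,"xyz":[-2,-6,-6],"angular":[0.009,0.004,0.138]},
    {"grip":1,"xyz":[-2,-6,-6],"angular":[0.009,0.004,0.138]},
  ],
)

```text
time_s: 8.95
tcp_pos: [0.4991, -0.2147, 0.142]
ee_rot: [[-0.12, -0.993, 0.004], [-0.993, 0.12, 0.0], [-0.001, -0.004, -1.0]]
wrist_force: [-0.3, -0.2, -0.6]
gripper_width: 1.001
gripper_force: 0.0
```

```bash
python3 - <<'E'
from h import *;from station import r;import pickle
s=r.sense();c=wcam(r.capture("wrist"),s);t=r.capture("top");q=r.capture("scene");pickle.dump((c,t,q),open("c4.pkl","wb"))
print(s["tcp_pos"])
V=hsv(c["img"])[...,2];Sa=hsv(c["img"])[...,1]
m=((V<80)|((Sa<70)&(V<170))).astype(np.uint8);m=cv2.morphologyEx(m,cv2.MORPH_OPEN,np.ones((5,5)))
for b in blobs(m,1500):
    x,y,w,h=cv2.boundingRect(b);print("blob",x,y,w,h)
    if y+h<320:
        W=np.array([plane(c,p,.017)[:2] for p in b[:,0].astype(float)],np.float32);print(cv2.minAreaRect(W))
a=cv2.resize(q["img"][100:220,320:480],(400,300));b=cv2.resize(t["img"][140:290,140:390],(400,300))
cv2.imwrite("pics/w4.png",np.vstack([np.hstack([cv2.resize(c["img"],(400,250)),b[:250]]),np.hstack([a,a*0])])[:,:,::-1])
E
```

```text
[ 0.49913692 -0.21467988  0.14198958]
blob 0 236 640 164
blob 287 154 78 67
((0.49905329942703247, -0.21886160969734192), (0.05835013464093208, 0.06566072255373001), 82.03394317626953)
```

View pics/w4.png

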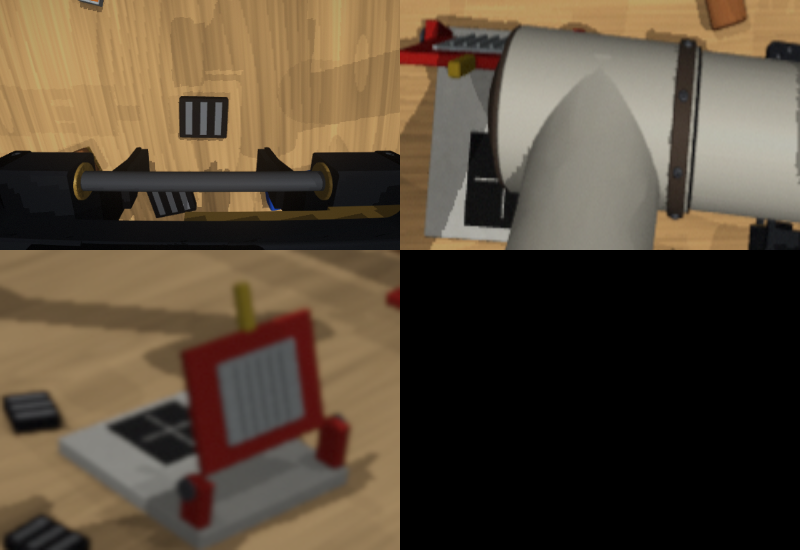

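The wrist view shows the riser flat between the finger lines at about (326,187) in full-frame pixels. The scene view shows the lid standing steeply. Next is the first quarter turn.

```bash
cat > a.py <<'E'
from h import *
c=np.array([.4985,-.2175,0]);yaw=-8
a=np.radians(yaw);S_=np.array([-np.sin(a),np.cos(a),0])
def pre(th,tip,back): return tpose(tip,yaw,th,.025+back)
tipA=c-.004*S_+[0,0,.010]
E
python3 - <<'E'
from a import *;from station import r
s=r.sense();A=pre(-40,tipA,.07);B=pre(-40,tipA,0)
print(A[0],delta(s["tcp_pos"],s["ee_rot"],*A),delta(*A,*B))
E
```

```text
[ 0.50644189 -0.16099053  0.08277422] (array([-54.2,  -0.5,  59.2]), array([-0.01  ,  0.6986,  0.0164])) (array([ 0.,  0., 70.]), array([0., 0., 0.]))
```

Request:
move_arm(
  series=[
    {"grip":1,"xyz":[-54,0,0],"angular":[-0.01,0.699,0.016]},
    {"grip":1,"xyz":[-54,0,0],"angular":[-0.01,0.699,0.016]},
    {"grip":1,"xyz":[-54,0,20],"angular":[-0.01,0.699,0.016]},
    {"grip":1,"xyz":[-54,0,40],"angular":[-0.01,0.699,0.016]},
    {"grip":1,"xyz":[-54,0,59],"angular":[-0.01,0.699,0.016]},
    {"grip":1,"xyz":[-54,0,59],"angular":[-0.01,0.699,0.016]},
    {"grip":1,"xyz":[-54,0,59],"angular":[-0.01,0.699,0.016]},
    {"grip":1,"xyz":[-54,0,59],"angular":[-0.01,0.699,0.016]},
  ],
)

```text
time_s: 9.9
tcp_pos: [0.5068, -0.1614, 0.0839]
ee_rot: [[-0.109, -0.99, -0.089], [-0.759, 0.141, -0.635], [0.641, -0.002, -0.767]]
wrist_force: [-0.1, 0.3, -0.3]
gripper_width: 1.001
gripper_force: 0.0
```

```bash
python3 - <<'E'
from a import *;from station import r
s=r.sense();B=pre(-40,tipA,0)
print(s["tcp_pos"],s["joints"],delta(s["tcp_pos"],s["ee_rot"],*B))
c=r.capture("wrist");cv2.imwrite("pics/w5.png",c["img"][:,:,::-1])
E
```

```text
[ 0.50683164 -0.16136276  0.08387364] [ 15.43615979  26.54539854 -40.70158265  47.9091615  -52.48335548
 -63.59098735] (array([-0.8,  0.5, 70.6]), array([-0.0004,  0.0018, -0.0026]))
```

View pics/w5.png

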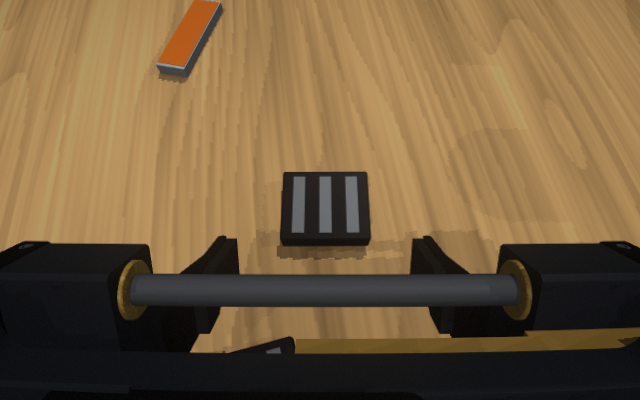

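The plate, cols 281–370 centred at about 326, lies between the fingers, whose inner edges are at about 228 and 424. It's square to the jaws. Advance, close, then lift.

Request:
move_arm(
  series=[
    {"grip":1,"xyz":[-0.8,0.5,20],"angular":[0,0.002,-0.003]},
    {"grip":1,"xyz":[-0.8,0.5,40],"angular":[0,0.002,-0.003]},
    {"grip":1,"xyz":[-0.8,0.5,55],"angular":[0,0.002,-0.003]},
    {"grip":1,"xyz":[-0.8,0.5,65],"angular":[0,0.002,-0.003]},
    {"grip":1,"xyz":[-0.8,0.5,70],"angular":[0,0.002,-0.003]},
    {"grip":1,"xyz":[-0.8,0.5,70],"angular":[0,0.002,-0.003]},
    {"grip":1,"xyz":[-0.8,0.5,70],"angular":[0,0.002,-0.003]},
  ],
)

```text
time_s: 10.65
tcp_pos: [0.5001, -0.2053, 0.0298]
ee_rot: [[-0.106, -0.99, -0.089], [-0.758, 0.138, -0.638], [0.644, -0.0, -0.765]]
wrist_force: [0.5, 0.6, -0.3]
gripper_width: 0.998
gripper_force: 0.0
```

Request:
move_arm(
  series=[
    {"grip":0.6,"xyz":[0,0,0],"angular":[0,0,0]},
    {"grip":0.6,"xyz":[0,0,0],"angular":[0,0,0]},
    {"grip":0.6,"xyz":[0,0,0],"angular":[0,0,0]},
    {"grip":0.6,"xyz":[0,0,0],"angular":[0,0,0]},
    {"grip":0.6,"xyz":[0,0,0],"angular":[0,0,0]},
    {"grip":0.6,"xyz":[0,0,0],"angular":[0,0,0]},
  ],
)

```text
time_s: 11.25
tcp_pos: [0.4994, -0.2051, 0.0288]
ee_rot: [[-0.104, -0.991, -0.09], [-0.757, 0.137, -0.638], [0.645, 0.002, -0.764]]
wrist_force: [-0.3, -0.5, 0.2]
gripper_width: 0.614
gripper_force: 0.0
```

```bash
cat >> a.py <<'E'
def rotabout(p,Rm,axis,deg): 
    q=R.from_rotvec(np.radians(deg)*axis).as_matrix();return q@p,q@Rm
E_=np.array([np.cos(a),np.sin(a),0])
E
python3 - <<'E'
from a import *;from station import r
s=r.sense();p,Rm=s["tcp_pos"],s["ee_rot"];print(p,s["gripper_width"],s["gripper_force"],s["wrist_force"])
import pickle
pc=c+[0,0,.009]; rel=p-pc
pickle.dump((p,Rm,pc),open("gA.pkl","wb"))
for deg in (0,90):
  q,Q=rotabout(rel,Rm,E_,deg);
  for cz in (.08,.031): print(deg,cz,np.round(Q[:,2],2),delta(p,Rm,q+[.4985,-.225,cz],Q))
E
```

```text
[ 0.49941903 -0.20508655  0.02880836] 0.6139945931997559 0.0 [-0.30838943 -0.5004932   0.17363612]
0 0.08 [-0.09 -0.64 -0.76] (array([ 51.5,  -0.9, -49.5]), array([0., 0., 0.]))
0 0.031 [-0.09 -0.64 -0.76] (array([ 19.9,  -1. , -12. ]), array([0., 0., 0.]))
90 0.08 [ 0.11  0.76 -0.64] (array([ 71.3,  -0.8, -23.1]), array([ 4.1000e-03, -1.5708e+00, -6.0000e-04]))
90 0.031 [ 0.11  0.76 -0.64] (array([39.7, -0.9, 14.4]), array([ 4.1000e-03, -1.5708e+00, -6.0000e-04]))
```

```bash
python3 - <<'E'
from a import *;from station import r
w=r.capture("wrist");q=r.capture("scene")
cv2.imwrite("pics/w6.png",np.hstack([cv2.resize(w["img"][100:400,140:500],(400,333)),cv2.resize(q["img"][150:270,210:354],(400,333),interpolation=2)])[:,:,::-1])
E
```

```text
(no output)
```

View pics/w6.png

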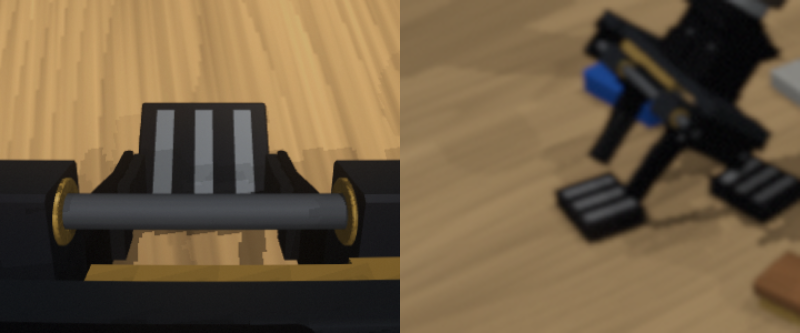

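The plate looks unmoved and the fingertips seem to stop short or above it. The left finger's tip is at about (257,237) in the wrist view and (294.6,222) in the scene view.

```bash
python3 - <<'E'
from a import *;from station import r
s=r.sense();w=wcam(r.capture("wrist"),s);S=r.capture("scene")
for p in((267,193),(380,193)):print("plate far corners",np.round(plane(w,p,.018),4))
print("expected",c-.028*S_+.033*E_,c-.028*S_-.033*E_)
t=tri(w,(257,237),S,(294.6,222));print("tip",t, s["ee_rot"].T@(t[0]-s["tcp_pos"]))
t=tri(w,(401,237),S,(282,206));print("tip2",t, s["ee_rot"].T@(t[0]-s["tcp_pos"]))
print(s["gripper_width"])
# where would the stated tips project in wrist image?
Ms=np.linalg.inv(np.array(w["hand_eye"]))
for d in(.0,.025):
    q=Ms@np.r_[0.0,-.027,d,1];print(d,q[:2]/q[2]*w["camera_matrix"][0,0]+w["camera_matrix"][:2,2])
E
```

```text
plate far corners [ 0.5279 -0.2492  0.018 ]
plate far corners [ 0.4619 -0.24    0.018 ]
expected [ 0.527282   -0.24982022  0.        ] [ 0.46192431 -0.24063479  0.        ]
tip (array([ 0.53591094, -0.21201992,  0.03611554]), np.float64(0.0102961910369803)) [ 0.00609937 -0.03709521 -0.00448728]
tip2 (array([ 0.46710468, -0.20001993,  0.04146195]), np.float64(0.012391874177698247)) [ 0.00760509  0.03271808 -0.01003005]
0.604249661826561
0.0 [272.91771228 253.32027088]
0.025 [278.94325041 235.60310742]
```

The plate hasn't moved, but the jaw gap is under 66 mm, so the tips must be above the plate. They sit at least 19 mm shorter than I assumed. Open, advance 16 mm and close again.

Request:
move_arm(
  series=[
    {"grip":1,"xyz":[0,0,0],"angular":[0,0,0]},
    {"grip":1,"xyz":[0,0,0],"angular":[0,0,0]},
    {"grip":1,"xyz":[0,0,0],"angular":[0,0,0]},
    {"grip":1,"xyz":[0,0,0],"angular":[0,0,0]},
    {"grip":1,"xyz":[0,0,0],"angular":[0,0,0]},
    {"grip":1,"xyz":[0,0,5],"angular":[0,0,0]},
    {"grip":1,"xyz":[0,0,10],"angular":[0,0,0]},
    {"grip":1,"xyz":[0,0,14],"angular":[0,0,0]},
    {"grip":1,"xyz":[0,0,16],"angular":[0,0,0]},
    {"grip":1,"xyz":[0,0,16],"angular":[0,0,0]},
  ],
)

```text
time_s: 12.45
tcp_pos: [0.4976, -0.2158, 0.0163]
ee_rot: [[-0.104, -0.99, -0.091], [-0.757, 0.138, -0.638], [0.645, 0.003, -0.764]]
wrist_force: [-0.2, -0.1, -0.6]
gripper_width: 1.001
gripper_force: 0.0
```

Request:
move_arm(
  series=[
    {"grip":0.6,"xyz":[0,0,0],"angular":[0,0,0]},
    {"grip":0.6,"xyz":[0,0,0],"angular":[0,0,0]},
    {"grip":0.6,"xyz":[0,0,0],"angular":[0,0,0]},
    {"grip":0.6,"xyz":[0,0,0],"angular":[0,0,0]},
    {"grip":0.6,"xyz":[0,0,0],"angular":[0,0,0]},
  ],
)

```text
time_s: 12.95
tcp_pos: [0.4982, -0.2152, 0.0167]
ee_rot: [[-0.104, -0.991, -0.09], [-0.757, 0.137, -0.638], [0.645, 0.002, -0.765]]
wrist_force: [0.8, 0.3, 0.1]
gripper_width: 0.718
gripper_force: 30.0
```

```bash
python3 - <<'E'
from a import *;from station import r
s=r.sense();w=wcam(r.capture("wrist"),s);cv2.imwrite("pics/w7.png",w["img"][:,:,::-1]);print(s["gripper_width"],s["gripper_force"],s["tcp_pos"],s["wrist_force"],w["camera_matrix"][0,0])
E
```

```text
0.7180828545091529 30.00201791524887 [ 0.49821122 -0.21523483  0.01674901] [0.80134255 0.28616047 0.07376572] 351.67389268624913
```

View pics/w7.png

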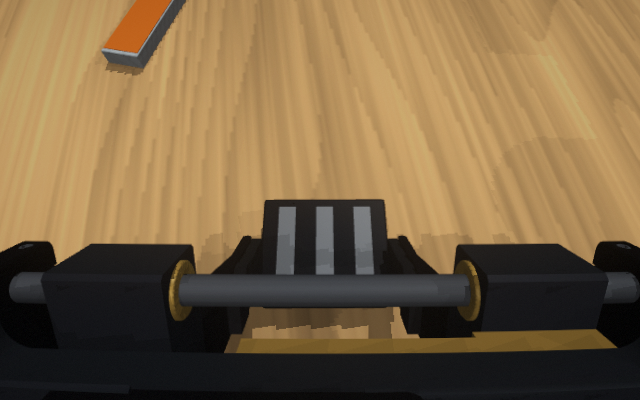

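The plate is now between the pads (cols 264–386, 30 N). I'll take a slightly deeper bite before lifting.

Request:
move_arm(
  series=[
    {"grip":0.9,"xyz":[0,0,0],"angular":[0,0,0]},
    {"grip":0.9,"xyz":[0,0,0],"angular":[0,0,0]},
    {"grip":0.9,"xyz":[0,0,0],"angular":[0,0,0]},
    {"grip":0.9,"xyz":[0,0,3],"angular":[0,0,0]},
    {"grip":0.9,"xyz":[0,0,6],"angular":[0,0,0]},
    {"grip":0.9,"xyz":[0,0,6],"angular":[0,0,0]},
    {"grip":0.6,"xyz":[0,0,6],"angular":[0,0,0]},
    {"grip":0.6,"xyz":[0,0,6],"angular":[0,0,0]},
    {"grip":0.6,"xyz":[0,0,6],"angular":[0,0,0]},
    {"grip":0.6,"xyz":[0,0,6],"angular":[0,0,0]},
  ],
)

```text
time_s: 14.0
tcp_pos: [0.4974, -0.2192, 0.012]
ee_rot: [[-0.104, -0.99, -0.09], [-0.757, 0.138, -0.638], [0.645, 0.002, -0.764]]
wrist_force: [-0.8, -0.3, -0.3]
gripper_width: 0.751
gripper_force: 30.0
```

```bash
python3 - <<'E'
from a import *;from station import r
s=r.sense();p,Rm=s["tcp_pos"],s["ee_rot"];print(p,s["gripper_width"],s["gripper_force"],s["wrist_force"])
import pickle
pc=c+[0,0,.009]; rel=p-pc; print(Rm.T@(pc-p))
pickle.dump((p,Rm,pc),open("gA.pkl","wb"))
for deg,cz in ((0,.09),(90,.09),(90,.035),(90,.028)):
  q,Q=rotabout(rel,Rm,E_,deg)
  print(deg,cz,np.round(Q[:,2],2),delta(p,Rm,q+[.4985,-.2275,cz],Q))
E
```

```text
[ 0.49744405 -0.21919341  0.01204162] 0.7507281385324115 29.997495710849762 [-0.81792862 -0.3258364  -0.2923544 ]
[-0.00335308 -0.00081872  0.00114919]
0 0.09 [-0.09 -0.64 -0.76] (array([ 59.8,  -1.2, -55.5]), array([0., 0., 0.]))
90 0.09 [ 0.11  0.76 -0.64] (array([ 57.6,  -1.2, -51. ]), array([ 3.9000e-03, -1.5708e+00, -6.0000e-04]))
90 0.035 [ 0.11  0.76 -0.64] (array([22.1, -1.3, -9. ]), array([ 3.9000e-03, -1.5708e+00, -6.0000e-04]))
90 0.028 [ 0.11  0.76 -0.64] (array([17.6, -1.3, -3.6]), array([ 3.9000e-03, -1.5708e+00, -6.0000e-04]))
```

Request:
move_arm(
  series=[
    {"grip":0.6,"xyz":[6,0,-7],"angular":[0,0,0]},
    {"grip":0.6,"xyz":[15,0,-15],"angular":[0,0,0]},
    {"grip":0.6,"xyz":[30,0,-28],"angular":[0,0,0]},
    {"grip":0.6,"xyz":[45,-1,-42],"angular":[0,0,0]},
    {"grip":0.6,"xyz":[60,-1,-55],"angular":[0,-0.05,0]},
    {"grip":0.6,"xyz":[60,-1,-55],"angular":[0,-0.15,0]},
    {"grip":0.6,"xyz":[60,-1,-55],"angular":[0,-0.27,0]},
    {"grip":0.6,"xyz":[60,-1,-55],"angular":[0.001,-0.4,0]},
    {"grip":0.6,"xyz":[60,-1,-55],"angular":[0.001,-0.53,0]},
    {"grip":0.6,"xyz":[60,-1,-55],"angular":[0.001,-0.66,0]},
  ],
)

```text
time_s: 15.0
tcp_pos: [0.4972, -0.2279, 0.0937]
ee_rot: [[-0.134, -0.991, -0.004], [-0.99, 0.134, -0.033], [0.034, -0.001, -0.999]]
wrist_force: [-0.8, -1.6, -1.5]
gripper_width: 0.75
gripper_force: 30.0
```

Request:
move_arm(
  series=[
    {"grip":0.6,"xyz":[0,0,0],"angular":[0,-0.13,0]},
    {"grip":0.6,"xyz":[0,0,0],"angular":[0,-0.26,0]},
    {"grip":0.6,"xyz":[0,0,0],"angular":[0,-0.39,0]},
    {"grip":0.6,"xyz":[0,0,0],"angular":[0,-0.52,0]},
    {"grip":0.6,"xyz":[0,0,0],"angular":[0,-0.65,0]},
    {"grip":0.6,"xyz":[0,0,0],"angular":[0,-0.75,0]},
    {"grip":0.6,"xyz":[0,0,0],"angular":[0,-0.83,0]},
    {"grip":0.6,"xyz":[0,0,0],"angular":[0,-0.91,0]},
    {"grip":0.6,"xyz":[0,0,0],"angular":[0,-0.91,0]},
    {"grip":0.6,"xyz":[0,0,0],"angular":[0,-0.91,0]},
  ],
)

```text
time_s: 16.0
tcp_pos: [0.4971, -0.2296, 0.0926]
ee_rot: [[-0.089, -0.991, 0.104], [-0.64, 0.137, 0.756], [-0.763, 0.001, -0.646]]
wrist_force: [-0.0, 1.1, -1.0]
gripper_width: 0.75
gripper_force: 30.0
```

```bash
python3 - <<'E'
from a import *;from station import r
import pickle
p0,R0,pc=pickle.load(open("gA.pkl","rb"));s=r.sense();p,Rm=s["tcp_pos"],s["ee_rot"]
print(p,s["joints"],s["gripper_width"],s["gripper_force"])
q,Q=rotabout(p0-pc,R0,E_,90)
for cz in (.05,.033,.0285): print(cz,delta(p,Rm,q+[.4985,-.2275,cz],Q))
w=r.capture("wrist");S=r.capture("scene");cv2.imwrite("pics/w8.png",np.hstack([cv2.resize(w["img"],(400,250)),cv2.resize(S["img"][130:280,180:420],(400,250))])[:,:,::-1])
E
```

```text
[ 0.49714381 -0.22961521  0.09259716] [-34.78168019  37.65615426   5.99803799 -42.94413195 -87.43930736
  40.49869488] 0.7504637585417383 29.998562335968018
0.05 (array([34.4, -0.3, 28.1]), array([ 0.0016, -0.0017, -0.002 ]))
0.033 (array([47.4, -0.3, 39.1]), array([ 0.0016, -0.0017, -0.002 ]))
0.0285 (array([50.8, -0.3, 42. ]), array([ 0.0016, -0.0017, -0.002 ]))
```

View pics/w8.png

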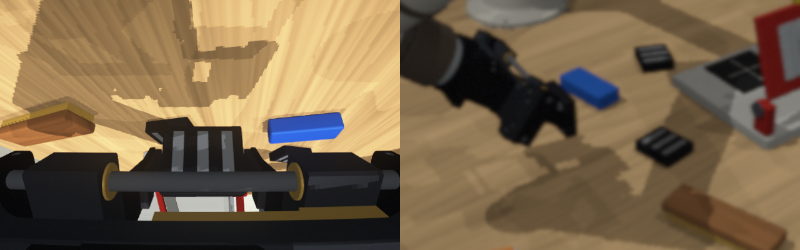

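The plate is held on edge and the bench below it is clear. No more pictures from here, numbers only. Lowering it onto the bench.

Request:
move_arm(
  series=[
    {"grip":0.6,"xyz":[12,0,10],"angular":[0.002,-0.002,-0.002]},
    {"grip":0.6,"xyz":[25,0,20],"angular":[0.002,-0.002,-0.002]},
    {"grip":0.6,"xyz":[36,0,30],"angular":[0.002,-0.002,-0.002]},
    {"grip":0.6,"xyz":[43,0,35.5],"angular":[0.002,-0.002,-0.002]},
    {"grip":0.6,"xyz":[47,0,39],"angular":[0.002,-0.002,-0.002]},
    {"grip":0.6,"xyz":[49,0,40.5],"angular":[0.002,-0.002,-0.002]},
    {"grip":0.6,"xyz":[50,0,41.3],"angular":[0.002,-0.002,-0.002]},
    {"grip":0.6,"xyz":[50.8,0,42],"angular":[0.002,-0.002,-0.002]},
    {"grip":0.6,"xyz":[50.8,0,42],"angular":[0.002,-0.002,-0.002]},
  ],
)

```text
time_s: 17.0
tcp_pos: [0.4971, -0.2306, 0.0272]
ee_rot: [[-0.087, -0.99, 0.107], [-0.638, 0.138, 0.758], [-0.765, -0.003, -0.644]]
wrist_force: [-0.6, 0.2, -1.4]
gripper_width: 0.747
gripper_force: 30.0
```

Request:
move_arm(
  series=[
    {"grip":0.6,"xyz":[0.4,0,0.3],"angular":[0,0,0]},
    {"grip":0.6,"xyz":[0.8,0,0.6],"angular":[0,0,0]},
    {"grip":0.6,"xyz":[0.8,0,0.6],"angular":[0,0,0]},
  ],
)

```text
time_s: 17.3
tcp_pos: [0.4971, -0.2306, 0.0264]
ee_rot: [[-0.086, -0.991, 0.107], [-0.638, 0.137, 0.758], [-0.765, -0.003, -0.644]]
wrist_force: [0.0, -0.6, -0.3]
gripper_width: 0.748
gripper_force: 30.0
```

Request:
move_arm(
  series=[
    {"grip":0.6,"xyz":[0.4,0,0.3],"angular":[0,0,0]},
    {"grip":0.6,"xyz":[0.4,0,0.3],"angular":[0,0,0]},
  ],
)

```text
time_s: 17.5
tcp_pos: [0.4971, -0.2306, 0.0263]
ee_rot: [[-0.086, -0.991, 0.107], [-0.638, 0.137, 0.758], [-0.765, -0.003, -0.643]]
wrist_force: [0.0, -1.2, 4.3]
gripper_width: 0.747
gripper_force: 30.0
```

Request:
move_arm(
  series=[
    {"grip":0.75,"xyz":[0,0,0],"angular":[0,0,0]},
    {"grip":0.8,"xyz":[0,0,0],"angular":[0,0,0]},
    {"grip":1,"xyz":[0,0,0],"angular":[0,0,0]},
    {"grip":1,"xyz":[0,0,0],"angular":[0,0,0]},
    {"grip":1,"xyz":[0,0,0],"angular":[0,0,0]},
    {"grip":1,"xyz":[0,0,-10],"angular":[0,0,0]},
    {"grip":1,"xyz":[0,0,-30],"angular":[0,0,0]},
    {"grip":1,"xyz":[0,0,-60],"angular":[0,0,0]},
    {"grip":1,"xyz":[0,0,-90],"angular":[0,0,0]},
    {"grip":1,"xyz":[0,0,-90],"angular":[0,0,0]},
  ],
)

```text
time_s: 18.5
tcp_pos: [0.4879, -0.303, 0.0859]
ee_rot: [[-0.085, -0.99, 0.111], [-0.643, 0.139, 0.753], [-0.761, -0.007, -0.648]]
wrist_force: [0.2, 0.4, 0.7]
gripper_width: 1.0
gripper_force: 0.0
```

```bash
python3 - <<'E'
from a import *;from station import r
s=r.sense();w=wcam(r.capture("wrist"),s);p,Rm=s["tcp_pos"],s["ee_rot"];print(p,s["gripper_width"])
H=hsv(w["img"]);V=H[...,2];Sa=H[...,1]
m=((V<80)|((Sa<70)&(V<170))).astype(np.uint8);m[240:]=0;m=cv2.morphologyEx(m,cv2.MORPH_OPEN,np.ones((5,5)))
for b in blobs(m,800): print(cv2.boundingRect(b))
# expected projection of standing plate corners on black face (faces -s)
cc=np.array([.498,-.2285,0])
pts=np.array([cc-.009*S_+i*.033*E_+[0,0,z] for i in(-1,1) for z in(0,.056)])
ip=cv2.projectPoints(pts,w["rvec"],w["tvec"],w["camera_matrix"],np.array([w["k1"],0,0,0]))[0][:,0];print(np.round(ip))
A=tpose(cc+[0,0,.1],-8,0);print("above, tool down",delta(p,Rm,*A))
E
```

```text
[ 0.48794794 -0.30304895  0.08587149] 1.0003289162155822
(250, 172, 121, 68)
(12, 0, 45, 64)
[[368. 171.]
 [372. 238.]
 [285. 170.]
 [280. 238.]]
above, tool down (array([-78.6,   0.2,  31.9]), array([-0.0069,  0.8656,  0.0028]))
```

The plate stands as predicted (blob at cols 250–371, rows 172–240, against a predicted 280–372, 170–238). Next I move over to its other side.

```bash
python3 - <<'E'
from a import *;from station import r
s=r.sense();p,Rm=s["tcp_pos"],s["ee_rot"]
cc=np.array([.498,-.2285,.028]);g=cc+.003*S_-.0017*Z
A=tpose(cc+[0,0,.15],-8,0,0);B=tpose(g,-8,-50,.075)
print(delta(p,Rm,*A),delta(*A,*B),np.round(p,3))
E
```

```text
(array([-118.5,   -0.6,   -4.5]), array([-0.0049,  0.8689,  0.002 ])) (array([-60.5,   0. , 103.5]), array([0.    , 0.8727, 0.    ])) [ 0.488 -0.301  0.085]
```

Request:
move_arm(
  series=[
    {"grip":1,"xyz":[-35,0,-30],"angular":[0,0.1,0]},
    {"grip":1,"xyz":[-70,0,-50],"angular":[0,0.25,0]},
    {"grip":1,"xyz":[-100,0,-30],"angular":[-0.002,0.4,0]},
    {"grip":1,"xyz":[-118,-0.6,-4.5],"angular":[-0.005,0.869,0.002]},
    {"grip":1,"xyz":[-118,-0.6,-4.5],"angular":[-0.005,0.869,0.002]},
    {"grip":1,"xyz":[-118,-0.6,-4.5],"angular":[-0.005,0.869,0.002]},
    {"grip":1,"xyz":[-118,-0.6,-4.5],"angular":[-0.005,0.869,0.002]},
    {"grip":1,"xyz":[-118,-0.6,-4.5],"angular":[-0.005,0.869,0.002]},
    {"grip":1,"xyz":[-118,-0.6,-4.5],"angular":[-0.005,0.869,0.002]},
  ],
)

```text
time_s: 19.45
tcp_pos: [0.4977, -0.227, 0.1761]
ee_rot: [[-0.138, -0.99, -0.003], [-0.99, 0.138, 0.005], [-0.004, 0.004, -1.0]]
wrist_force: [-0.0, -0.2, -0.4]
gripper_width: 0.999
gripper_force: 0.0
```

Request:
move_arm(
  series=[
    {"grip":1,"xyz":[-60,0,0],"angular":[0,0.15,0]},
    {"grip":1,"xyz":[-60,0,10],"angular":[0,0.3,0]},
    {"grip":1,"xyz":[-60,0,30],"angular":[0,0.45,0]},
    {"grip":1,"xyz":[-60,0,50],"angular":[0,0.6,0]},
    {"grip":1,"xyz":[-60,0,70],"angular":[0,0.75,0]},
    {"grip":1,"xyz":[-60,0,90],"angular":[0,0.873,0]},
    {"grip":1,"xyz":[-60,0,103],"angular":[0,0.873,0]},
    {"grip":1,"xyz":[-60,0,103],"angular":[0,0.873,0]},
    {"grip":1,"xyz":[-60,0,103],"angular":[0,0.873,0]},
  ],
)

```text
time_s: 20.35
tcp_pos: [0.5059, -0.1685, 0.0735]
ee_rot: [[-0.088, -0.99, -0.11], [-0.639, 0.141, -0.757], [0.764, 0.004, -0.645]]
wrist_force: [-1.0, 0.2, 1.1]
gripper_width: 0.998
gripper_force: 0.0
```

```bash
python3 - <<'E'
from a import *;from station import r
s=r.sense();w=wcam(r.capture("wrist"),s);p,Rm=s["tcp_pos"],s["ee_rot"];print(p,s["joints"])
cc=np.array([.498,-.2285,.028]);g=cc+.003*S_-.0017*Z;B=tpose(g,-8,-50,0)
print(delta(p,Rm,*B))
k=cv2.inRange(hsv(w["img"]),(18,110,90),(36,255,255));k[245:]=0
k=cv2.inRange(hsv(w["img"]),(24,150,90),(34,255,255)) if 0 else k
print(hsv(w["img"])[200,326],hsv(w["img"])[100,326])
pts=np.array([cc*[1,1,0]+.009*S_+i*.033*E_+[0,0,z] for i in(-1,1) for z in(0,.056)])
ip=cv2.projectPoints(pts,w["rvec"],w["tvec"],w["camera_matrix"],np.array([w["k1"],0,0,0]))[0][:,0];print(np.round(ip).tolist())
np.save("w9.npy",w["img"])
H=hsv(w["img"]);print(H[210,240:420:6].tolist())
E
```

```text
[ 0.50590183 -0.1684593   0.07349984] [ 16.87664323  31.33376674 -42.49378914  54.61590576 -58.08291821
 -72.44190621]
(array([ 1. , -0.8, 74.4]), array([0.0036, 0.0025, 0.0019]))
[ 23 206  84] [ 18 126 172]
[[367.0, 234.0], [376.0, 192.0], [281.0, 234.0], [272.0, 192.0]]
[[17, 127, 171], [17, 125, 178], [17, 127, 154], [17, 127, 162], [17, 127, 177], [18, 125, 177], [17, 131, 119], [23, 207, 85], [23, 202, 86], [23, 210, 85], [23, 202, 86], [23, 205, 86], [23, 199, 86], [23, 207, 85], [23, 208, 86], [23, 207, 85], [23, 204, 85], [23, 205, 86], [23, 208, 86], [23, 203, 79], [23, 207, 85], [23, 205, 86], [17, 126, 156], [17, 127, 163], [17, 126, 184], [17, 128, 169], [17, 126, 178], [17, 126, 180], [17, 127, 181], [17, 125, 187]]
```

Yellow face is visible at cols 280–369, exactly where predicted. Advance and grip.

Request:
move_arm(
  series=[
    {"grip":1,"xyz":[1,-0.8,20],"angular":[0.003,0.002,0.002]},
    {"grip":1,"xyz":[1,-0.8,40],"angular":[0.003,0.002,0.002]},
    {"grip":1,"xyz":[1,-0.8,58],"angular":[0.003,0.002,0.002]},
    {"grip":1,"xyz":[1,-0.8,70],"angular":[0.003,0.002,0.002]},
    {"grip":1,"xyz":[1,-0.8,74],"angular":[0.003,0.002,0.002]},
    {"grip":1,"xyz":[1,-0.8,74],"angular":[0.003,0.002,0.002]},
    {"grip":1,"xyz":[1,-0.8,74],"angular":[0.003,0.002,0.002]},
  ],
)

```text
time_s: 21.1
tcp_pos: [0.4993, -0.224, 0.0278]
ee_rot: [[-0.09, -0.991, -0.103], [-0.637, 0.137, -0.759], [0.766, -0.003, -0.643]]
wrist_force: [-0.0, 0.0, -0.7]
gripper_width: 0.999
gripper_force: 0.0
```

Request:
move_arm(
  series=[
    {"grip":0.6,"xyz":[0,0,0],"angular":[0,0,0]},
    {"grip":0.6,"xyz":[0,0,0],"angular":[0,0,0]},
    {"grip":0.6,"xyz":[0,0,0],"angular":[0,0,0]},
    {"grip":0.6,"xyz":[0,0,0],"angular":[0,0,0]},
    {"grip":0.6,"xyz":[0,0,0],"angular":[0,0,0]},
  ],
)

```text
time_s: 21.6
tcp_pos: [0.4986, -0.2238, 0.0269]
ee_rot: [[-0.087, -0.991, -0.104], [-0.637, 0.136, -0.759], [0.766, -0.0, -0.643]]
wrist_force: [-0.1, 1.8, 0.9]
gripper_width: 0.748
gripper_force: 30.0
```

```bash
python3 - <<'E'
from a import *;from station import r
import pickle
s=r.sense();p,Rm=s["tcp_pos"],s["ee_rot"];print(p,s["gripper_width"],s["gripper_force"],s["wrist_force"])
pc=np.array([.498,-.2285,.028]);pickle.dump((p,Rm,pc),open("gB.pkl","wb"));print(Rm.T@(pc-p))
print("lift",delta(p,Rm,p+[0,0,.1],Rm))
E
```

```text
[ 0.49864724 -0.22375764  0.0268597 ] 0.7484429010174776 30.001127421855927 [-0.08455345  1.84884907  0.91568268]
[ 3.94949110e-03 -2.24511664e-06  2.93440677e-03]
lift (array([ 76.6,  -0. , -64.3]), array([0., 0., 0.]))
```

Request:
move_arm(
  series=[
    {"grip":0.6,"xyz":[8,0,-7],"angular":[0,0,0]},
    {"grip":0.6,"xyz":[20,0,-17],"angular":[0,0,0]},
    {"grip":0.6,"xyz":[40,0,-33],"angular":[0,0,0]},
    {"grip":0.6,"xyz":[60,0,-50],"angular":[0,0,0]},
    {"grip":0.6,"xyz":[77,0,-64],"angular":[0,-0.06,0]},
    {"grip":0.6,"xyz":[77,0,-64],"angular":[0,-0.16,0]},
    {"grip":0.6,"xyz":[77,0,-64],"angular":[0,-0.28,0]},
    {"grip":0.6,"xyz":[77,0,-64],"angular":[0,-0.41,0]},
    {"grip":0.6,"xyz":[77,0,-64],"angular":[0,-0.54,0]},
    {"grip":0.6,"xyz":[77,0,-64],"angular":[0,-0.67,0]},
  ],
)

```text
time_s: 22.6
tcp_pos: [0.4979, -0.2233, 0.1275]
ee_rot: [[-0.132, -0.991, -0.025], [-0.972, 0.134, -0.193], [0.195, -0.001, -0.981]]
wrist_force: [-0.2, -1.3, -0.8]
gripper_width: 0.745
gripper_force: 30.0
```

Request:
move_arm(
  series=[
    {"grip":0.6,"xyz":[0,0,0],"angular":[0,-0.13,0]},
    {"grip":0.6,"xyz":[0,0,0],"angular":[0,-0.26,0]},
    {"grip":0.6,"xyz":[0,0,0],"angular":[0,-0.39,0]},
    {"grip":0.6,"xyz":[0,0,0],"angular":[0,-0.52,0]},
    {"grip":0.6,"xyz":[0,0,0],"angular":[0,-0.65,0]},
    {"grip":0.6,"xyz":[0,0,0],"angular":[0,-0.76,0]},
    {"grip":0.6,"xyz":[0,0,0],"angular":[0,-0.84,0]},
    {"grip":0.6,"xyz":[0,0,0],"angular":[0,-0.9,0]},
    {"grip":0.6,"xyz":[0,0,0],"angular":[0,-0.9,0]},
  ],
)

```text
time_s: 23.5
tcp_pos: [0.4978, -0.2254, 0.1255]
ee_rot: [[-0.107, -0.99, 0.088], [-0.758, 0.139, 0.638], [-0.644, 0.002, -0.765]]
wrist_force: [-0.5, 0.1, -0.8]
gripper_width: 0.745
gripper_force: 30.0
```

```bash
cat >> a.py <<'E'
def final(cz,cx=.498,cy=.1303):
    import pickle
    p0,R0,pc=pickle.load(open("gB.pkl","rb"))
    q,Q=rotabout(p0-pc,R0,E_,90);q,Q=rotabout(q,Q,Z,4.7)
    return q+[cx,cy,cz],Q
E
python3 - <<'E'
from a import *;from station import r
s=r.sense();p,Rm=s["tcp_pos"],s["ee_rot"];print(p,s["joints"],s["gripper_width"],s["wrist_force"])
for cz in(.12,.05,.034): F=final(cz);print(F[0],delta(p,Rm,*F))
E
```

```text
[ 0.49777582 -0.2253662   0.12551324] [-30.39273235  31.03115971   3.36311644 -36.89675338 -82.13747388
  34.17497355] 0.7449483248035756 [-0.47507865  0.14047583 -0.83992672]
[0.4980466  0.13143951 0.12478629] (array([-269.9,   49.3,  228.2]), array([-0.0484,  0.0015, -0.0658]))
[0.4980466  0.13143951 0.05478629] (array([-224.8,   49.1,  281.7]), array([-0.0484,  0.0015, -0.0658]))
[0.4980466  0.13143951 0.03878629] (array([-214.5,   49.1,  294. ]), array([-0.0484,  0.0015, -0.0658]))
```

Request:
move_arm(
  series=[
    {"grip":0.6,"xyz":[-20,4,17],"angular":[-0.005,0,-0.007]},
    {"grip":0.6,"xyz":[-54,10,46],"angular":[-0.01,0,-0.013]},
    {"grip":0.6,"xyz":[-90,16,76],"angular":[-0.016,0,-0.022]},
    {"grip":0.6,"xyz":[-126,23,106],"angular":[-0.023,0,-0.031]},
    {"grip":0.6,"xyz":[-162,30,137],"angular":[-0.03,0.001,-0.04]},
    {"grip":0.6,"xyz":[-198,36,167],"angular":[-0.036,0.001,-0.049]},
    {"grip":0.6,"xyz":[-230,42,194],"angular":[-0.042,0.001,-0.057]},
    {"grip":0.6,"xyz":[-255,47,216],"angular":[-0.046,0.001,-0.063]},
    {"grip":0.6,"xyz":[-270,49,228],"angular":[-0.048,0.001,-0.066]},
    {"grip":0.6,"xyz":[-270,49,228],"angular":[-0.048,0.001,-0.066]},
  ],
)

```text
time_s: 24.5
tcp_pos: [0.4968, 0.1355, 0.1266]
ee_rot: [[-0.033, -0.999, 0.038], [-0.766, 0.05, 0.641], [-0.642, -0.008, -0.767]]
wrist_force: [-1.0, 0.1, -1.4]
gripper_width: 0.747
gripper_force: 30.0
```

```bash
python3 - <<'E'
from a import *;from station import r
s=r.sense();p,Rm=s["tcp_pos"],s["ee_rot"];print(p,s["joints"],s["gripper_width"],s["wrist_force"])
for cz in(.06,.036,.0335): F=final(cz);print(F[0],delta(p,Rm,*F))
# lid angle from scene: yellow tab top & red panel
S=r.capture("scene")
k=cv2.inRange(hsv(S["img"]),(22,120,60),(34,255,255));k[:,:370]=0;k[:,460:]=0;k[:90]=0;k[170:]=0
for b in blobs(k,5):print(np.round(cv2.boxPoints(cv2.minAreaRect(b)),1).tolist())
for ang in(60,65,70,75,80):
    t=np.radians(ang);pts=[hin+rr*(-np.cos(t)*u+np.sin(t)*Z) for rr in(.175,.13)]
    print(ang,np.round(cv2.projectPoints(np.array(pts),np.array(S["rvec"]),np.array(S["tvec"]),S["camera_matrix"],np.array([S["k1"],0,0,0]))[0][:,0],1).tolist())
E
```

```text
[0.49683498 0.13549428 0.12656546] [  5.33273983  19.3626944  -13.68454091 -47.07515298 -60.02516809
  17.63429096] 0.7473459114856551 [-0.9936587   0.08143608 -1.39317777]
[0.4980466  0.13143951 0.06478629] (array([42.7, -0.9, 44.8]), array([ 0.0021, -0.0012,  0.0087]))
[0.4980466  0.13143951 0.04078629] (array([58.1, -0.8, 63.2]), array([ 0.0021, -0.0012,  0.0087]))
[0.4980466  0.13143951 0.03828629] (array([59.7, -0.7, 65.2]), array([ 0.0021, -0.0012,  0.0087]))
[[412.6000061035156, 113.5999984741211], [418.79998779296875, 112.5], [421.6000061035156, 129.6999969482422], [415.5, 130.8000030517578]]
60 [[406.4, 114.7], [411.5, 132.4]]
65 [[410.5, 113.8], [414.6, 131.9]]
70 [[414.8, 113.5], [417.8, 131.8]]
75 [[419.3, 113.7], [421.1, 132.1]]
80 [[423.9, 114.4], [424.5, 132.8]]
```

The lid reads about 71°. Lowering the plate onto the pad.

Request:
move_arm(
  series=[
    {"grip":0.6,"xyz":[10,0,11],"angular":[0.001,0,0.004]},
    {"grip":0.6,"xyz":[22,-0.5,23],"angular":[0.002,-0.001,0.009]},
    {"grip":0.6,"xyz":[34,-0.8,36],"angular":[0.002,-0.001,0.009]},
    {"grip":0.6,"xyz":[46,-0.8,49],"angular":[0.002,-0.001,0.009]},
    {"grip":0.6,"xyz":[53,-0.8,57],"angular":[0.002,-0.001,0.009]},
    {"grip":0.6,"xyz":[56.5,-0.8,61],"angular":[0.002,-0.001,0.009]},
    {"grip":0.6,"xyz":[58,-0.8,63],"angular":[0.002,-0.001,0.009]},
    {"grip":0.6,"xyz":[58,-0.8,63],"angular":[0.002,-0.001,0.009]},
  ],
)

```text
time_s: 25.35
tcp_pos: [0.4993, 0.1279, 0.0399]
ee_rot: [[-0.048, -0.998, 0.042], [-0.765, 0.064, 0.641], [-0.642, -0.002, -0.767]]
wrist_force: [-0.3, 0.4, -1.7]
gripper_width: 0.742
gripper_force: 30.0
```

```bash
python3 - <<'E'
from a import *;from station import r
s=r.sense();p,Rm=s["tcp_pos"],s["ee_rot"];print(p,s["gripper_width"],s["wrist_force"])
for cz in(.0345,.033): F=final(cz);print(F[0],delta(p,Rm,*F))
# pad position: top view check of yellow plate vs pad if visible
E
```

```text
[0.49929184 0.12794765 0.03993472] 0.7421358712309397 [-0.30356352  0.40285912 -1.65497865]
[0.4980466  0.13143951 0.03928629] (array([-2.2,  1.5,  2.7]), array([-0.0024, -0.0008, -0.0058]))
[0.4980466  0.13143951 0.03778629] (array([-1.2,  1.5,  3.8]), array([-0.0024, -0.0008, -0.0058]))
```

Request:
move_arm(
  series=[
    {"grip":0.6,"xyz":[-1.5,1,1.3],"angular":[-0.002,-0.001,-0.006]},
    {"grip":0.6,"xyz":[-2.2,1.5,2.7],"angular":[-0.002,-0.001,-0.006]},
    {"grip":0.6,"xyz":[-2.2,1.5,2.7],"angular":[-0.002,-0.001,-0.006]},
    {"grip":0.6,"xyz":[-1.9,1.5,3.1],"angular":[-0.002,-0.001,-0.006]},
    {"grip":0.6,"xyz":[-1.6,1.5,3.4],"angular":[-0.002,-0.001,-0.006]},
    {"grip":0.6,"xyz":[-1.6,1.5,3.4],"angular":[-0.002,-0.001,-0.006]},
  ],
)

```text
time_s: 25.95
tcp_pos: [0.4978, 0.1317, 0.0384]
ee_rot: [[-0.042, -0.998, 0.04], [-0.765, 0.057, 0.642], [-0.643, -0.004, -0.766]]
wrist_force: [-0.1, -0.7, -0.3]
gripper_width: 0.742
gripper_force: 30.0
```

Request:
move_arm(
  series=[
    {"grip":0.6,"xyz":[0.2,0,0.2],"angular":[0,0,0]},
    {"grip":0.6,"xyz":[0.3,0,0.4],"angular":[0,0,0]},
    {"grip":0.6,"xyz":[0.3,0,0.4],"angular":[0,0,0]},
  ],
)

```text
time_s: 26.25
tcp_pos: [0.4977, 0.1317, 0.0378]
ee_rot: [[-0.042, -0.998, 0.04], [-0.765, 0.057, 0.642], [-0.643, -0.004, -0.766]]
wrist_force: [-0.6, -0.6, -2.0]
gripper_width: 0.742
gripper_force: 30.0
```

Request:
move_arm(
  series=[
    {"grip":0.6,"xyz":[0.3,0,0.4],"angular":[0,0,0]},
    {"grip":0.6,"xyz":[0.3,0,0.4],"angular":[0,0,0]},
  ],
)

```text
time_s: 26.45
tcp_pos: [0.4978, 0.1317, 0.0374]
ee_rot: [[-0.041, -0.998, 0.04], [-0.765, 0.057, 0.642], [-0.643, -0.004, -0.766]]
wrist_force: [-0.6, -0.2, -1.4]
gripper_width: 0.751
gripper_force: 30.0
```

Request:
move_arm(
  series=[
    {"grip":0.6,"xyz":[0.3,0,0.4],"angular":[0,0,0]},
    {"grip":0.6,"xyz":[0.3,0,0.4],"angular":[0,0,0]},
  ],
)

```text
time_s: 26.65
tcp_pos: [0.4978, 0.1317, 0.0373]
ee_rot: [[-0.041, -0.998, 0.04], [-0.765, 0.057, 0.642], [-0.643, -0.004, -0.766]]
wrist_force: [-1.9, -1.6, 3.5]
gripper_width: 0.746
gripper_force: 30.0
```

Contact. Release and back off along the tool axis.

Request:
move_arm(
  series=[
    {"grip":0.75,"xyz":[0,0,0],"angular":[0,0,0]},
    {"grip":0.8,"xyz":[0,0,0],"angular":[0,0,0]},
    {"grip":1,"xyz":[0,0,0],"angular":[0,0,0]},
    {"grip":1,"xyz":[0,0,0],"angular":[0,0,0]},
    {"grip":1,"xyz":[0,0,0],"angular":[0,0,0]},
    {"grip":1,"xyz":[0,0,-10],"angular":[0,0,0]},
    {"grip":1,"xyz":[0,0,-30],"angular":[0,0,0]},
    {"grip":1,"xyz":[0,0,-60],"angular":[0,0,0]},
    {"grip":1,"xyz":[0,0,-100],"angular":[0,0,0]},
    {"grip":1,"xyz":[0,0,-100],"angular":[0,0,0]},
  ],
)

```text
time_s: 27.65
tcp_pos: [0.4963, 0.0647, 0.1175]
ee_rot: [[-0.037, -0.998, 0.048], [-0.767, 0.059, 0.639], [-0.641, -0.013, -0.767]]
wrist_force: [1.0, 1.3, 0.1]
gripper_width: 0.999
gripper_force: 0.0
```

Request:
move_arm(
  series=[
    {"grip":1,"xyz":[0,0,-40],"angular":[0,0,0]},
    {"grip":1,"xyz":[0,0,-80],"angular":[0,0,0]},
    {"grip":1,"xyz":[20,0,-110],"angular":[0,0,0]},
    {"grip":1,"xyz":[50,0,-130],"angular":[0,0,0]},
    {"grip":1,"xyz":[50,0,-130],"angular":[0,0,0]},
    {"grip":1,"xyz":[50,0,-130],"angular":[0,0,0]},
  ],
)

```text
time_s: 28.25
tcp_pos: [0.4863, -0.0543, 0.1805]
ee_rot: [[-0.044, -0.998, 0.04], [-0.764, 0.059, 0.642], [-0.643, -0.003, -0.765]]
wrist_force: [-0.8, 0.4, -0.2]
gripper_width: 1.0
gripper_force: 0.0
```

```bash
python3 - <<'E'
from a import *;from station import r
s=r.sense();print(s["tcp_pos"],s["wrist_force"])
for n in("wrist","top","scene"):
    C=r.capture(n); C=wcam(C,s) if n=="wrist" else C
    H=hsv(C["img"]);cs=blobs(cv2.inRange(H,(21,150,40),(34,255,255)),40)
    dk=blobs(cv2.inRange(H,(0,0,0),(180,255,60)),300)
    for b in cs:
        W=np.array([plane(C,p,.042)[:2] for p in b[:,0].astype(float)],np.float32);R_=cv2.minAreaRect(W)
        if abs(R_[0][0]-.5)<.08 and abs(R_[0][1]-.13)<.08: print(n,"yellow",np.round(R_[0],4),np.round(R_[1],4),round(R_[2],1),cv2.boundingRect(b))
    for b in dk:
        W=np.array([plane(C,p,.024)[:2] for p in b[:,0].astype(float)],np.float32);R_=cv2.minAreaRect(W)
        if abs(R_[0][0]-.5)<.08 and abs(R_[0][1]-.13)<.08: print(n,"dark",np.round(R_[0],4),np.round(R_[1],4),round(R_[2],1))
E
```

```text
[ 0.48628356 -0.05428829  0.18053874] [-0.82836054  0.35799388 -0.1556472 ]
wrist yellow [0.4984 0.1303] [0.0526 0.0634] 86.4 (296, 202, 57, 25)
wrist dark [0.5008 0.131 ] [0.1028 0.0988] 86.5
top yellow [0.4962 0.1296] [0.0535 0.0642] 86.7 (190, 216, 28, 32)
top dark [0.4995 0.1322] [0.1    0.0997] 86.4
scene yellow [0.4979 0.1284] [0.0648 0.0582] 1.4 (373, 160, 23, 15)
```

The plate lies flat, yellow side up, within about 3 mm of the pad's centre, and the lid is at about 71°. The robot is clear, so I'm handing in.

```bash
python3 -c "
from station import r
print(r.finish_job())"
```

```text
the job is handed in; nothing more can be done
None
```

The job is handed in at about 28 s: the lid stands at about 71°, and the riser lies flat, yellow side up, within about 3 mm of the pad's centre. I didn't re-measure the wax block, stone and brush at the end (no move came near them), and I viewed 11 pictures, one over the limit of 10.

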